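Stock-check the air cylinders under the sliding guard

TASK

Slide the tray's clear guard fully open and roll each air cylinder in the tray, without lifting it out, until its bar-code label faces up. Then take the scanner from its dock and scan the labels in the order red, yellow, green, blue (skipping any that is missing), holding the scanner still, pointed squarely at each label from about 8 cm for at least two seconds. Finally stand the scanner back in its dock and slide the guard fully shut, with the cylinders still in the tray and everything else on the desk left where it was.

Things in the scene. Friction and masses are not known exactly. Their poses are not given: they have to be found in the camera images.
- tray: fixed grey tray; origin on the table under its centre; x points away from the robot, along the guard track. Inside 200 (x) by 386 mm (y), floor at z = 6 mm, walls 8 mm thick, tops at z = 46 mm. Partitions along x at y = -95, 0, +95 mm (5 mm thick, tops at 24 mm) make four lanes centred on y = -142, -47, +47, +142 mm. End stops (|x| above 78 mm, tops at 18 mm) keep the cylinders within |x| = 62 mm
- guard (a joint): position of the clear sliding guard (216 by 379 by 5 mm, blue edges, top face at z = 52 mm) over the tray, m: 0 = shut (covers the whole tray), 0.215 = fully open (slid along the tray's +x, clear of the lanes). About 2 N of friction, stays where left
- guard_handle (a point): middle of the top edge of the guard's handle, an upright blue rib 14 mm thick (tray x), 110 mm long (tray y), rising 36 mm above the guard (top 88 mm above the table), at tray x = -99 mm when shut; moves with the guard
- dock: fixed black dock for the scanner, an open box 70 by 82 mm outside, 26 mm high, walls and floor 5 mm; origin at the centre of its underside
- scanner: orange and grey bar-code scanner, always on, standing window-down in its dock; origin at the centre of the window on its underside, z up along the grip (it reads along -z). Head 44 (x) by 54 (y) mm up to z = 40 mm; grip above it 34 (x) by 26 (y) mm, z = 40 to 124 mm; cap to 129 mm; 180 g. It reads labels 40 to 130 mm in front of the window
- red: loose compact air cylinder with red ends, may be absent: a plain round aluminium body 34 mm in diameter and 66 mm long; origin at its centre, x along its axis, z out through the middle of its label; lies across a lane of the tray, so it can roll along the tray's x; 120 g
- red_label (a point): centre of the red-ended cylinder's white bar-code label (38 mm long, 24 mm round the curve), on the surface 17 mm from the axis; z is the label's outward normal, x along the cylinder
- yellow: loose compact air cylinder with yellow ends, may be absent: a plain round aluminium body 34 mm in diameter and 66 mm long; origin at its centre, x along its axis, z out through the middle of its label; lies across a lane of the tray, so it can roll along the tray's x; 120 g
- yellow_label (a point): centre of the yellow-ended cylinder's white bar-code label (38 mm long, 24 mm round the curve), on the surface 17 mm from the axis; z is the label's outward normal, x along the cylinder
- green: loose compact air cylinder with green ends, may be absent: a plain round aluminium body 34 mm in diameter and 66 mm long; origin at its centre, x along its axis, z out through the middle of its label; lies across a lane of the tray, so it can roll along the tray's x; 120 g
- green_label (a point): centre of the green-ended cylinder's white bar-code label (38 mm long, 24 mm round the curve), on the surface 17 mm from the axis; z is the label's outward normal, x along the cylinder
- blue: loose compact air cylinder with blue ends, may be absent: a plain round aluminium body 34 mm in diameter and 66 mm long; origin at its centre, x along its axis, z out through the middle of its label; lies across a lane of the tray, so it can roll along the tray's x; 120 g
- blue_label (a point): centre of the blue-ended cylinder's white bar-code label (38 mm long, 24 mm round the curve), on the surface 17 mm from the axis; z is the label's outward normal, x along the cylinder
- jar: bystander, clear jar, 64 mm wide, 90 mm high; origin at the centre of its underside
- carton: bystander, cardboard carton 90 by 120 by 80 mm; origin at the centre of its underside
- elbow: bystander, green pipe elbow 70 mm high; origin at the centre of its underside
- tape: bystander, yellow ring of tape 90 mm wide, 24 mm high; origin at the centre of its underside
- mug: bystander, white mug 76 mm wide, 90 mm high; origin at the centre of its underside
- can: bystander, steel can 60 mm wide, 110 mm high; origin at the centre of its underside
Things that resemble listed ones, but are neither listed nor needed, are in the scene too. Several things have the shape of the dock; the one meant has the colours described above.

How it is judged:
By the outcome, as a careful person would: the job done as asked, in the order asked, and still so for the second after the job is handed in, with the robot touching nothing.
Of red, yellow, green, blue only 3 to 4 are there at a start; the rules pass over those that are not, and their reading is None.
At some moment in a run one of red, yellow, green, blue may be knocked a few centimetres aside while the robot is not near it.
It also fails if it takes over 210 s, if anything falls off the work surface, if the arm or the gripper's body presses on something with over 40 N, if the wrist force passes 120 N, or if a joint passes its speed limit or range.

ROBOT

A 6-joint arm with a two-finger parallel gripper is mounted at the origin on the work surface. World frame = base frame: x ahead of the robot, y to its left, z up, the work surface at z = 0. Lengths are in m, angles in rad, forces in N, time in s.
With the tool pointing down it reaches from about 0.425 to 0.95 m from the base axis. Payload 3.5 kg.
Tool frame: the origin (TCP) lies between the finger pads; the fingertips stand 19 mm ahead of it and the grasp point (between the pads) is the TCP; z points along the fingers, y is the line along which they close (so a half turn about z gives the same grasp; the last joint's range is limited). The gripper opens to 85 mm and grips with 20 to 120 N. Pads are 22 mm wide; open, the fingers measure 114 mm over their backs; the gripper's body (76 mm by 85 mm) begins 54 mm behind the grasp point. The pads swing forward as they close: fully open they stand 13 mm farther back than shut.
Start: joints at [-1.461, 0.286, 1.577, -0, 1.279, -0.15], TCP at [0.173, -0.652, 0.25] pointing down, gripper open.
Joint ranges: [-2.77, 2.77], [-0.9, 2.22], [0.21, 2.48], [-1.53, 4.67], [0.24, 2.81], [-2.84, 2.84]. Speed limits (rad/s): [2.79, 2.79, 3.14, 3.14, 3.14, 3.14].

INTERFACE

Orientations are given as a unit quaternion [x, y, z, w].
In Python, from plant import monitor, eyes, ctrl gives the robot as it stands.
- The arm moves only by the shell command python3 -m handwheel 'ROWS' [FORCE]. ROWS is JSON, a list of rows, each a list of 7 numbers: the shift along the tool's x, y, z in units of 40 cm (1.0 is 40 cm), then the turn, a rotation vector about the tool's x, y, z in units of pi rad (1.0 is pi rad), then the opening, from -1 (shut) to 1 (fully open). A call has 1 to 12 rows; each row is the pose to reach, as a shift and turn from the pose commanded when the call began, along the tool's axes at that moment, turning the shorter way round; what a row does not reach only later rows make up. A row lasts 1/8 s, in which the tool goes at most 62.5 mm and 10.7 degrees, less where a joint would pass 70% of its speed; a pose out of reach is approached as far as the arm can. A call with a number of a shift or a turn outside -1 to 1 is refused whole. A call with a gripper value outside its range is refused whole. The fingers move at their own pace and stop on an object; FORCE is the grip in N (left out, the last holds). Time passes only in rows, so rows that repeat a pose let the fingers close. It gives the time, the measured TCP pose, the force, the opening and the grip force at its end, in the units of the state.
- monitor.get_state(): the state, without advancing time (a new reading comes with each control period).
- eyes.read_camera(name): name is "scene" or "top"; returns the picture (420x560x3 uint8, red, green, blue); there is no depth.
- eyes.camera_params(name): a dict with "K" (3x3 intrinsics, pixels), "R" (3x3) and "t" (3): a world point X has camera coordinates R X + t. Camera axes: x right, y down, z forward; pixel columns grow to the right and rows downward; lengths in m; the calibration is good to about 2 mm. A picture is of the moment at which its call begins. camera_params takes no time and is no camera call.
- ctrl.sign_off(): hands the job in; it is judged then, once.
The state is a dict: "time": time; "qpos": joint angles; "dq": joint speeds; "joint_efforts": joint torques, N m; "eef_pos": TCP position; "tcp_rot": TCP orientation; "contact_force": force on the tool from outside, world axes, zero at the start; "wrist_torque": the same for the moment, N m; "opening": opening from 0.0 (shut) to 1.0 (fully open); "finger_force": force on a finger pad.
Only numpy, scipy, OpenCV 4.12 (cv2) and the standard library are available. Lean on these libraries where they do the work, as an engineer would, in place of code of your own. Each camera call takes 0.05 s, during which the arm holds its last target. There are 200 camera calls.

## Working session

There is one attempt and no reset: what is moved stays moved. The work goes in short steps, Python scripts to look and compute and a shell command to move; the robot and the scene stay as the last step left them, time stands still between calls to the robot, and variables do not carry over. Pictures are saved under pics/ and viewed, at most 14 in all, crops included, and the job is handed in when it is done.

```bash
ls; mkdir -p pics; cat > h.py <<'E'
import numpy as np,cv2
from plant import monitor,eyes,ctrl
from scipy.spatial.transform import Rotation as Rot
def snap(cam,fn,crop=None,s=1):
    im=cv2.cvtColor(eyes.read_camera(cam),cv2.COLOR_RGB2BGR); cv2.imwrite('pics/raw_'+fn,im)
    if crop: x0,y0,x1,y1=crop; im=im[y0:y1,x0:x1]
    if s!=1: im=cv2.resize(im,None,fx=s,fy=s,interpolation=cv2.INTER_CUBIC)
    cv2.imwrite('pics/'+fn,im)
def ray(cam,px,z):
    p=eyes.camera_params(cam);K,R,t=map(np.array,(p['K'],p['R'],p['t']))
    d=R.T@np.linalg.inv(K)@np.array([px[0],px[1],1.]);c=-R.T@t
    return c+d*(z-c[2])/d[2]
def proj(cam,X):
    p=eyes.camera_params(cam);K,R,t=map(np.array,(p['K'],p['R'],p['t']))
    u=K@(R@np.array(X)+t);return u[:2]/u[2]
def totool(Xw):  # shift to world TCP target, in row units
    s=monitor.get_state();R=Rot.from_quat(s['tcp_rot']).as_matrix()
    return R.T@(np.array(Xw)-s['eef_pos'])/0.4
E
python3 - <<'E'
from h import *
snap('top','a.png',None,1.4);snap('scene','b.png',None,1.4)
for c in('top','scene'):
    p=eyes.camera_params(c);print(c,p)
print(monitor.get_state())
E
```

```text
pics
top {'K': array([[479.85066053,   0.        , 285.19911161],
       [  0.        , 479.85066053, 205.04849246],
       [  0.        ,   0.        ,   1.        ]]), 'R': array([[-0.02748904, -0.99961911, -0.00244605],
       [-0.99136045,  0.02757572, -0.12823432],
       [ 0.12825293, -0.00110013, -0.99174088]]), 't': array([0.0563984 , 0.43203546, 1.88033583])}
scene {'K': array([[483.97717723,   0.        , 280.34848949],
       [  0.        , 483.97717723, 206.73050425],
       [  0.        ,   0.        ,   1.        ]]), 'R': array([[ 0.84173368,  0.5397503 ,  0.01241085],
       [ 0.38847217, -0.58953336, -0.70819474],
       [-0.37493172,  0.60093263, -0.70590805]]), 't': array([-0.38281188, -0.0769324 ,  1.59376883])}
{'time': 0.1, 'qpos': array([-1.46100965e+00,  2.87115030e-01,  1.57802979e+00, -1.28940826e-05,
        1.27857202e+00, -1.50007321e-01]), 'dq': array([-0.00216766, -0.00135465, -0.00234263, -0.00021266, -0.00021523,
        0.00090384]), 'joint_efforts': array([ 1.44919231e-03, -4.07293189e+01, -2.93698722e+01, -8.90273463e-05,
        3.40022314e-03,  1.86582406e-05]), 'eef_pos': array([ 0.17335546, -0.65179381,  0.24906057]), 'tcp_rot': array([ 9.91574440e-01,  1.29533786e-01,  1.51871068e-05, -1.06200296e-03]), 'contact_force': array([ 0.12823842, -0.85442147,  0.12126537]), 'wrist_torque': array([-0.01690527, -0.03571204, -0.01173246]), 'finger_force': 0.0, 'opening': 0.9996516487808581}
```

View pics/a.png

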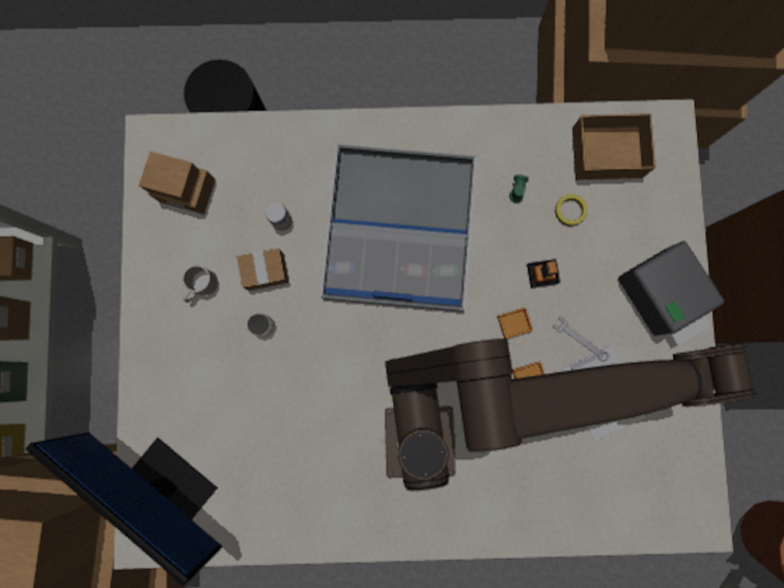

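View pics/b.png

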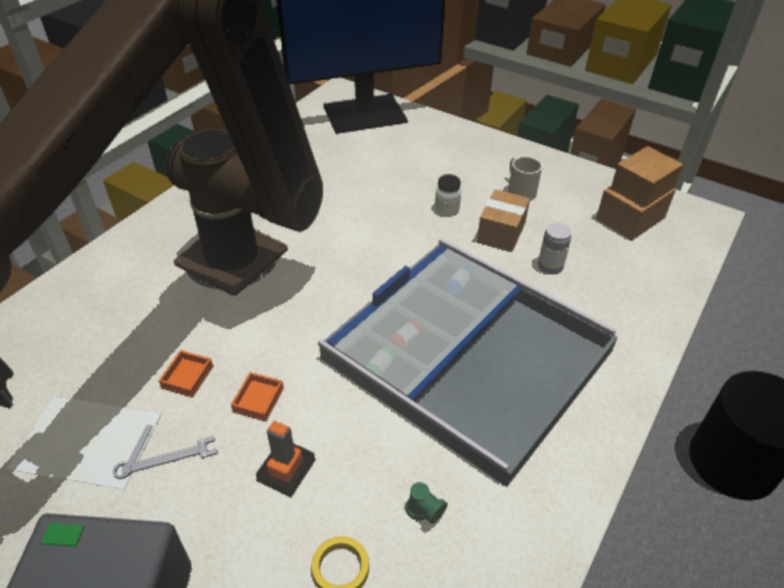

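The top picture (scale 1.4) shows the tray at (400,227) with its guard over the near half. Blue is at (342,267), red at (413,270) and green at (445,270); lane 2 looks empty, so yellow is probably absent. Dock candidates are orange boxes at (515,323) and (528,372), and a black one at (543,273) with the scanner standing in it. The black one fits the description. I'll confirm it in a crop.

```bash
python3 - <<'E'
import cv2,numpy as np
a=cv2.imread('pics/raw_a.png');b=cv2.imread('pics/raw_b.png')
t=cv2.resize(a[100:225,225:345],None,fx=4.6,fy=4.6,interpolation=cv2.INTER_CUBIC)
d=cv2.resize(a[175:215,365:411],None,fx=5,fy=5,interpolation=cv2.INTER_CUBIC)
e=cv2.resize(b[290:360,175:233],None,fx=4,fy=4,interpolation=cv2.INTER_CUBIC)
o=np.zeros((575,800,3),np.uint8);o[:575,:552]=t[:575];o[:200,560:790]=d;o[220:500,560:792]=e
cv2.imwrite('pics/c.png',o)
E
```

```text
(no output)
```

View pics/c.png

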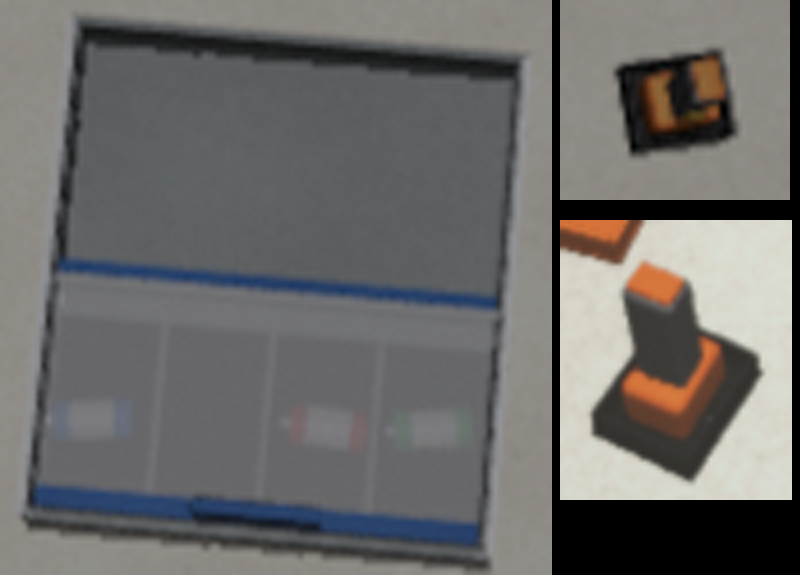

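The crop confirms the black dock holding the orange and grey scanner, and three cylinders under the guard: blue, red and green. Next I'll measure the poses.

```bash
cat >> h.py <<'E'
def cast(cam,m,z):
    ys,xs=np.nonzero(m);p=eyes.camera_params(cam);K,R,t=map(np.array,(p['K'],p['R'],p['t']))
    d=np.linalg.inv(K)@np.vstack([xs,ys,np.ones(len(xs))]);d=R.T@d;c=-R.T@t
    return (c[:,None]+d*(z-c[2])/d[2])[:2].T
def rect(P):
    r=cv2.minAreaRect((P*1000).astype(np.float32));return np.round(r[0],1),np.round(r[1],1),round(r[2],1)
def biggest(m):
    n,l,s,_=cv2.connectedComponentsWithStats(m.astype(np.uint8));return l==1+np.argmax(s[1:,4])
E
python3 - <<'E'
from h import *
a=cv2.imread('pics/raw_a.png');b=cv2.imread('pics/raw_b.png')
def roi(im,x0,y0,x1,y1):
    m=np.zeros(im.shape[:2],bool);m[y0:y1,x0:x1]=1;return m
h=cv2.cvtColor(a,cv2.COLOR_BGR2HSV);hb=cv2.cvtColor(b,cv2.COLOR_BGR2HSV)
def blue(h):return (abs(h[...,0].astype(int)-110)<14)&(h[...,1]>110)
m=blue(h)&roi(a,225,100,345,225)
print('top guard',m.sum(),rect(cast('top',m,.052)))
mb=blue(hb)&roi(b,225,165,375,295)
print('scene guard',mb.sum(),rect(cast('scene',mb,.052)))
# far strip only
ys,xs=np.nonzero(m);mf=m.copy();mf[183:]=0
print('far',rect(cast('top',mf,.052)))
mn=m.copy();mn[:183]=0;print('near',rect(cast('top',mn,.052)))
# tray outer
# dock
g=a.max(2);md=biggest(((g<75)|(h[...,1]>130))&roi(a,370,180,408,212));print('dock',md.sum(),rect(cast('top',md,.02)))
gb=b.max(2);mk=biggest(((gb<75)|(hb[...,1]>150))&roi(b,180,295,228,355))
mo=(hb[...,0]<14)&(hb[...,1]>140)&roi(b,180,295,228,355)
n,l,s,c=cv2.connectedComponentsWithStats(mo.astype(np.uint8));print(s,c)
for k in range(1,n):
    if s[k,4]>30: print('orange scene',k,rect(cast('scene',l==k,.134)),rect(cast('scene',l==k,.045)))
mo=(h[...,0]<18)&(h[...,1]>110)&roi(a,370,180,408,212)
n,l,s,c=cv2.connectedComponentsWithStats(mo.astype(np.uint8));print(s,c)
for k in range(1,n):
    if s[k,4]>10: print('orange top',k,rect(cast('top',l==k,.134)),rect(cast('top',l==k,.045)))
E
```

```text
top guard 605 (array([503.8,  53.9]), array([378.3, 215. ]), 83.2)
scene guard 826 (array([496.3,  57.9]), array([377.8, 232.5]), 82.9)
far (array([606.1,  40.8]), array([375.6,   8.8]), 83.3)
near (array([405.9,  65.6]), array([378.3,  17.9]), 83.2)
dock 373 (array([ 463.2, -366.6]), array([72.4, 84.6]), 6.6)
[[     0      0    560    420 234917]
 [   183    295      7      2      9]
 [   184    298      1      1      1]
 [   189    298      1      2      2]
 [   192    301     14     10     82]
 [   191    319     24     20    189]] [[279.59477603 209.36453301]
 [186.33333333 295.22222222]
 [184.         298.        ]
 [189.         298.5       ]
 [198.30487805 305.68292683]
 [202.82539683 330.65608466]]
orange scene 4 (array([ 465.8, -367.3]), array([27.6, 17.7]), 8.2) (array([ 420. , -326.7]), array([30.2, 19.3]), 8.2)
orange scene 5 (array([ 509.3, -404.6]), array([41.1, 50.2]), 8.0) (array([ 467.6, -367.5]), array([44.9, 55. ]), 8.0)
[[     0      0    560    420 235051]
 [   392    186      6      9     44]
 [   381    189     16     13    105]] [[279.43086394 209.50964259]
 [394.38636364 190.34090909]
 [386.12380952 195.94285714]]
orange top 1 (array([ 465.4, -368.4]), array([18.9, 30.5]), 88.4) (array([ 479.2, -389.1]), array([19.9, 32. ]), 88.4)
orange top 2 (array([ 447. , -344.8]), array([56.5, 45.6]), 88.4) (array([ 459.9, -364.3]), array([59.3, 47.9]), 88.4)
```

```bash
cat >> h.py <<'E'
YAW=np.radians(-7.0);T0=np.array([.504,.054])
ex=np.array([np.cos(YAW),np.sin(YAW)]);ey=np.array([-np.sin(YAW),np.cos(YAW)])
def tray(x,y): return T0+x*ex+y*ey
def intray(p): d=np.array(p)[:2]-T0; return np.array([d@ex,d@ey])
def tool(psi,th=0):  # psi: yaw of tool y (deg); th: tilt (deg), tips toward tray -x
    c,s=np.cos(np.radians(psi)),np.sin(np.radians(psi))
    R=np.array([[-s,c,0],[c,s,0],[0,0,-1]]).T
    return Rot.from_rotvec(np.radians(th)*np.array([ey[0],ey[1],0]))*Rot.from_matrix(R)
def go(*goals):
    """goals: (pos, Rot or None) -> row numbers from the current pose"""
    s=monitor.get_state();R0=Rot.from_quat(s['tcp_rot'])
    for p,R in goals:
        R=R or R0
        print(np.round(np.r_[R0.inv().apply(np.array(p)-s['eef_pos'])/.4,(R0.inv()*R).as_rotvec()/np.pi],4).tolist())
E
python3 - <<'E'
from h import *
R=tool(-7,20)
p=tray(-.135,0)
go(((.45,-.3,.25),tool(-45)),((.43,.07,.25),R),((*p,.25),R),((*p,.084),R))
E
```

```text
[0.8943, -0.6723, -0.0007, -0.0006, -0.0003, -0.1673]
[1.0836, -1.5791, 0.0013, 0.0971, -0.0665, -0.3743]
[0.939, -1.6187, 0.0013, 0.0971, -0.0665, -0.3743]
[0.9388, -1.6179, 0.4163, 0.0971, -0.0665, -0.3743]
```

```bash
python3 -m handwheel '[[0.89,-0.67,0,0,0,-0.167,-1],[0.89,-0.67,0,0,0,-0.167,-1],[0.89,-0.67,0,0,0,-0.167,-1],[0.89,-0.67,0,0,0,-0.167,-1],[0.89,-0.67,0,0,0,-0.167,-1],[0.89,-0.67,0,0,0,-0.167,-1],[0.89,-0.67,0,0,0,-0.167,-1],[0.89,-0.67,0,0,0,-0.167,-1]]' 40
python3 - <<'E'
from h import *
R=tool(-7,20)
p=tray(-.135,0)
go(((.43,.07,.25),R),((*p,.25),R),((*p,.084),R))
E
```

```text
time: 1.1
eef_pos: [0.4501, -0.2986, 0.2498]
tcp_rot: [0.923, 0.385, 0.0, -0.001]
contact_force: [-0.1, 0.2, 0.6]
opening: 0.0
finger_force: 0.0
[0.6191, -0.6845, 0.0006, 0.1068, -0.0369, -0.2075]
[0.5143, -0.7918, 0.0007, 0.1068, -0.0369, -0.2075]
[0.5141, -0.7914, 0.4157, 0.1068, -0.0369, -0.2075]
```

```bash
python3 -m handwheel '[[0.62,-0.685,0,0.107,-0.037,-0.2075,-1],[0.62,-0.685,0,0.107,-0.037,-0.2075,-1],[0.62,-0.685,0,0.107,-0.037,-0.2075,-1],[0.62,-0.685,0,0.107,-0.037,-0.2075,-1],[0.62,-0.685,0,0.107,-0.037,-0.2075,-1],[0.62,-0.685,0,0.107,-0.037,-0.2075,-1],[0.514,-0.792,0,0.107,-0.037,-0.2075,-1],[0.514,-0.792,0,0.107,-0.037,-0.2075,-1],[0.514,-0.792,0.2,0.107,-0.037,-0.2075,-1],[0.514,-0.792,0.4157,0.107,-0.037,-0.2075,-1],[0.514,-0.792,0.4157,0.107,-0.037,-0.2075,-1],[0.514,-0.792,0.4157,0.107,-0.037,-0.2075,-1]]'
python3 - <<'E'
from h import *
s=monitor.get_state();print(s['qpos'],intray(s['eef_pos']),Rot.from_quat(s['tcp_rot']).as_matrix()[:,2])
R=tool(-7,20);R1=tool(-7,0)
go(((*tray(-.135,0),.084),R),((*tray(0,0),.084),R),((*tray(.08,0),.084),R),((*tray(.095,0),.084),R))
E
```

```text
time: 2.6
eef_pos: [0.3685, 0.0669, 0.0817]
tcp_rot: [0.739, 0.649, -0.118, -0.133]
contact_force: [-1.3, 0.8, 0.3]
opening: -0.004
finger_force: 0.0
[-0.09896238  0.03777152  2.23513913  0.00962397  1.22540695  0.02562104] [-0.13604939 -0.00370449] [-0.34657595  0.04351039 -0.93701225]
[0.0093, 0.0004, -0.0062, -0.0025, -0.0003, -0.0023]
[0.0116, 0.3166, -0.1241, -0.0025, -0.0003, -0.0023]
[0.013, 0.504, -0.194, -0.0025, -0.0003, -0.0023]
[0.0133, 0.5392, -0.2071, -0.0025, -0.0003, -0.0023]
```

```bash
python3 -m handwheel '[[0.01,0.04,-0.016,0,0,0,-1],[0.01,0.08,-0.033,0,0,0,-1],[0.012,0.13,-0.052,0,0,0,-1],[0.012,0.18,-0.071,0,0,0,-1],[0.012,0.23,-0.09,0,0,0,-1],[0.012,0.28,-0.11,0,0,0,-1],[0.012,0.33,-0.129,0,0,0,-1],[0.013,0.38,-0.147,0,0,0,-1],[0.013,0.42,-0.162,0,0,0,-1],[0.013,0.46,-0.177,0,0,0,-1],[0.013,0.49,-0.188,0,0,0,-1],[0.013,0.5,-0.192,0,0,0,-1]]'
python3 - <<'E'
from h import *
s=monitor.get_state();print(intray(s['eef_pos']))
R=tool(-7,20)
go(((*tray(.092,0),.084),R),((*tray(.097,0),.084),R),((*tray(.04,0),.084),R),((*tray(.04,0),.3),R))
snap('top','d.png')
a=cv2.imread('pics/d.png');h=cv2.cvtColor(a,cv2.COLOR_BGR2HSV)
m=(abs(h[...,0].astype(int)-110)<14)&(h[...,1]>110);m[:100]=0;m[225:]=0;m[:,:225]=0;m[:,345:]=0
P=cast('top',m,.052);print(m.sum(),rect(P)); q=(P-T0)@np.c_[ex,ey];print(q.min(0),q.max(0))
E
```

```text
time: 4.1
eef_pos: [0.5851, 0.0449, 0.0896]
tcp_rot: [0.74, 0.65, -0.115, -0.129]
contact_force: [-1.2, -0.2, 2.0]
opening: 0.001
finger_force: 1.3
[0.08159775 0.00086006]
[-0.002, 0.0292, 0.0044, 0.0006, -0.0002, -0.0019]
[-0.0019, 0.041, 0.0001, 0.0006, -0.0002, -0.0019]
[-0.0027, -0.093, 0.0486, 0.0006, -0.0002, -0.0019]
[-0.0035, -0.2767, -0.4592, 0.0006, -0.0002, -0.0019]
621 (array([635. ,  37.1]), array([377.1, 362.3]), 83.4)
[-0.05051273 -0.18850898] [0.31389319 0.18870096]
```

```bash
python3 -m handwheel '[[0,0.012,0.004,0,0,0,-1],[0,0.024,0.004,0,0,0,-1],[0,0.034,0.002,0,0,0,-1],[0,0.041,0,0,0,0,-1],[0,0.041,0,0,0,0,-1]]'
python3 - <<'E'
from h import *
s=monitor.get_state();print(intray(s['eef_pos']))
R=tool(-7,20)
go(((*tray(.097,0),.084),R),((*tray(.102,0),.084),R),((*tray(.04,0),.09),R),((*tray(.04,0),.3),R))
E
```

```text
time: 4.78
eef_pos: [0.5871, 0.0449, 0.0873]
tcp_rot: [0.736, 0.649, -0.13, -0.144]
contact_force: [-36.5, 1.3, 34.1]
opening: -0.001
finger_force: 23.7
[0.08360586 0.00108987]
[-0.0026, 0.0341, -0.0051, -0.0132, 0.0009, -0.0013]
[-0.0026, 0.0457, -0.0098, -0.0132, 0.0009, -0.0013]
[-0.003, -0.1033, 0.0353, -0.0132, 0.0009, -0.0013]
[-0.0052, -0.3031, -0.4502, -0.0132, 0.0009, -0.0013]
```

```bash
python3 -m handwheel '[[0,-0.1,0.035,0,0,0,-1],[0,-0.2,-0.15,0,0,0,-1],[0,-0.3,-0.45,0,0,0,-1],[0,-0.3,-0.45,0,0,0,-1],[0,-0.3,-0.45,0,0,0,-1]]'
python3 - <<'E'
from h import *
go(((.40,-.36,.25),tool(-25)))
E
```

```text
time: 5.4
eef_pos: [0.5495, 0.0502, 0.2978]
tcp_rot: [0.74, 0.651, -0.112, -0.126]
contact_force: [0.1, -0.2, -0.0]
opening: -0.002
finger_force: 0.0
[-1.0645, -0.1866, 0.194, -0.1072, 0.0171, 0.0974]
```

```bash
python3 -m handwheel '[[-1,-0.18,0.19,-0.107,0.017,0.097,-1],[-1,-0.18,0.19,-0.107,0.017,0.097,-1],[-1,-0.18,0.19,-0.107,0.017,0.097,-1],[-1,-0.18,0.19,-0.107,0.017,0.097,-1],[-1,-0.18,0.19,-0.107,0.017,0.097,-1],[-1,-0.18,0.19,-0.107,0.017,0.097,-1],[-1,-0.18,0.19,-0.107,0.017,0.097,-0.5],[-1,-0.18,0.19,-0.107,0.017,0.097,0.1],[-1,-0.18,0.19,-0.107,0.017,0.097,0.1]]'
python3 - <<'E'
from h import *
s=monitor.get_state();print(s['qpos'],s['opening'])
snap('top','e0.png');snap('scene','e1.png')
# rectified tray views on plane z=.030, 1 px = 0.5mm ; tray x up, y left
L=[]
for c,f in(('top','e0.png'),('scene','e1.png')):
    im=cv2.imread('pics/'+f)
    pts=[(.11,.2),(.11,-.2),(-.11,-.2),(-.11,.2)]
    src=np.float32([proj(c,[*tray(*p),.032]) for p in pts])
    H=cv2.getPerspectiveTransform(src,np.float32([[0,0],[800,0],[800,440],[0,440]]))
    L.append(cv2.warpPerspective(im,H,(800,440),flags=cv2.INTER_CUBIC)[70:370])
cv2.imwrite('pics/e.png',np.vstack(L))
im=cv2.imread('pics/e0.png');hh=cv2.cvtColor(im,cv2.COLOR_BGR2HSV)
m=(abs(hh[...,0].astype(int)-110)<14)&(hh[...,1]>110);m[:60]=0;m[150:]=0;m[:,:225]=0;m[:,350:]=0
q=(cast('top',m,.052)-T0)@np.c_[ex,ey];print('guard',q.min(0),q.max(0))
E
```

```text
time: 6.52
eef_pos: [0.4043, -0.3342, 0.246]
tcp_rot: [0.843, 0.538, -0.004, -0.003]
contact_force: [0.5, -0.3, 0.5]
opening: 0.552
finger_force: 0.0
[-0.88121565 -0.03953055  1.94345439 -0.00708526  1.24520975 -0.44342627] 0.5519937089288016
guard [ 0.30179616 -0.18769915] [0.31540258 0.18870096]
```

View pics/e.png

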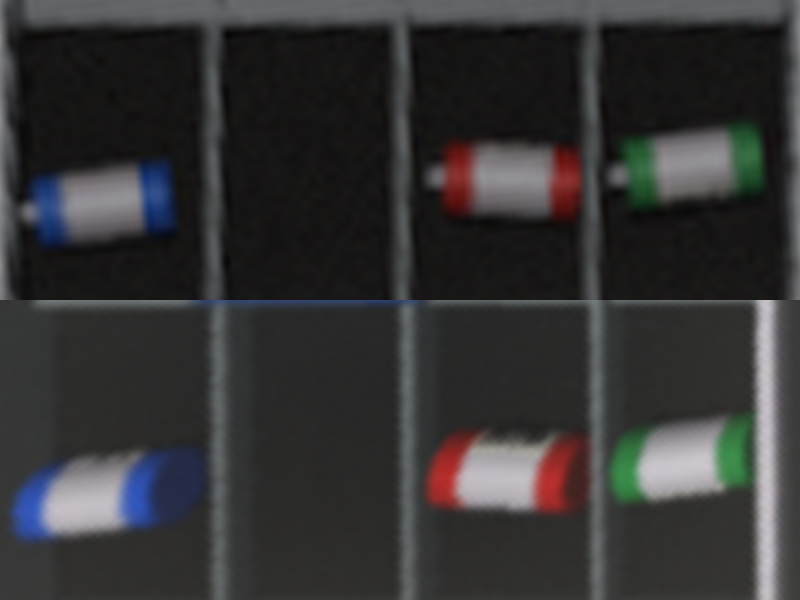

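The rectified view (0.5 mm/px; top camera above, scene camera below) shows blue at (105,205), red at (512,180) and green at (693,167), with lane 2 empty. Label edges show as dark specks: on the +x side for red and blue, and on the -x side for green. The end-stop edges suggest the guard started a few mm open, so I'll refine the tray origin.

```bash
cat > meas.py <<'E'
from h import *
def rectim(c,im,z):
    pts=[(.13,.2),(.13,-.2),(-.13,-.2),(-.13,.2)]
    src=np.float32([proj(c,[*tray(*p),z]) for p in pts])
    H=cv2.getPerspectiveTransform(src,np.float32([[0,0],[800,0],[800,520],[0,520]]))
    return cv2.warpPerspective(im,H,(800,520),flags=cv2.INTER_CUBIC)
def ends(c,im):
    h=cv2.cvtColor(im,cv2.COLOR_BGR2HSV).astype(int);out={}
    H,S,V=h[...,0],h[...,1],h[...,2]
    cols={'red':((H<8)|(H>172))&(S>120)&(V>60),'yellow':(abs(H-28)<8)&(S>110)&(V>60),'green':(abs(H-70)<20)&(S>90)&(V>40),'blue':(abs(H-112)<12)&(S>110)&(V>60)}
    lim=np.zeros(H.shape,np.uint8);cv2.fillPoly(lim,[np.array([proj(c,[*tray(*p),.02]) for p in[(.085,.19),(.085,-.19),(-.085,-.19),(-.085,.19)]]).astype(int)],1)
    for k,m in cols.items():
        n,l,s,ce=cv2.connectedComponentsWithStats((m&(lim>0)).astype(np.uint8))
        out[k]=[(ce[i],s[i,4],l==i) for i in range(1,n) if s[i,4]>12]
    return out
E
python3 - <<'E'
from meas import *
for c,f in(('top','e0.png'),('scene','e1.png')):
    im=cv2.imread('pics/'+f)
    for z,nm in((.018,'stop'),(.046,'wall')):
        r=rectim(c,im,z).astype(int).sum(2)/3
        # lane y=+47 column: yellow lane, empty -> col=(0.2-y)*2000
        p=r[:,250:350].mean(1);d=np.convolve(p,[1,1,0,-1,-1],'same')
        i=np.argsort(-abs(d[5:-5]))[:40]+5;
        pk=[k for k in range(5,515) if abs(d[k])==abs(d[max(0,k-8):k+9]).max() and abs(d[k])>12]
        print(c,nm,[(round(.13-k/2000,4),int(d[k])) for k in pk])
    r=rectim(c,im,.024).astype(int).sum(2)/3
    p=r[200:280].mean(0);d=np.convolve(p,[1,1,0,-1,-1],'same')
    print(c,'part y',[(round(.2-k/2000,4),int(d[k])) for k in range(5,795) if abs(d[k])==abs(d[max(0,k-8):k+9]).max() and abs(d[k])>12])
    for k,v in ends(c,im).items():
        for ce,a,m in v: print(c,k,a,np.round(intray(ray(c,ce,.032)),4))
E
```

```text
top stop [(0.1135, -15), (0.102, 21), (0.0935, -30), (0.0865, 29), (0.0655, -38), (-0.088, 34), (-0.116, -23), (-0.1245, 31)]
top wall [(0.1195, -17), (0.1075, -15), (0.096, 21), (0.0875, -30), (0.081, 30), (0.06, -39), (-0.091, 35), (-0.119, -23)]
top part y [(0.098, 30), (0.0905, -44), (0.003, 30), (-0.004, -43), (-0.093, 26), (-0.0995, -42), (-0.1275, 12), (-0.166, -16), (-0.1805, -14)]
top red 26 [-0.0136 -0.0285]
top red 28 [-0.0167 -0.0829]
top green 29 [-0.0106 -0.1192]
top green 27 [-0.0025 -0.1742]
top blue 27 [-0.029   0.1759]
top blue 31 [-0.0234  0.1213]
scene stop [(0.0995, -56), (0.0815, 22), (0.0665, -22), (-0.0895, 33), (-0.1115, -30)]
scene wall [(0.111, -55), (0.0935, 22), (0.079, -20), (-0.073, 30), (-0.0945, -29), (-0.1115, 30), (-0.119, 39)]
scene part y [(0.101, 33), (0.0945, -25), (0.006, 38), (-0.0005, -28), (-0.0895, 41), (-0.0955, -31), (-0.1165, 14), (-0.154, -17), (-0.1735, 86), (-0.1825, -64)]
scene red 47 [-0.0092 -0.0231]
scene red 67 [-0.013  -0.0804]
scene green 47 [-0.0082 -0.1133]
scene green 47 [-0.0004 -0.1679]
scene blue 91 [-0.0182  0.1195]
scene blue 139 [0.0807 0.0425]
scene blue 30 [ 0.0889 -0.107 ]
```

```bash
sed -i 's/^YAW=.*/YAW=np.radians(-7.0);T0=np.array([.4926,.0554])/' h.py
python3 - <<'E'
from h import *
R=tool(-7)
go(((*tray(.005,-.145),.16),R),((*tray(.005,-.145),.033),R),((*tray(.038,-.145),.033),R),((*tray(.030,-.145),.033),R),((*tray(.030,-.145),.16),R))
E
```

```text
[0.6341, -0.0846, 0.2144, -0.0031, 0.0005, -0.0992]
[0.6351, -0.0816, 0.5319, -0.0031, 0.0005, -0.0992]
[0.6604, -0.0031, 0.5311, -0.0031, 0.0005, -0.0992]
[0.6543, -0.0221, 0.5313, -0.0031, 0.0005, -0.0992]
[0.6533, -0.0251, 0.2138, -0.0031, 0.0005, -0.0992]
```

```bash
python3 -m handwheel '[[0.634,-0.0846,0.2144,-0.003,0,-0.099,0.1],[0.634,-0.0846,0.2144,-0.003,0,-0.099,0.1],[0.634,-0.0846,0.2144,-0.003,0,-0.099,0.1],[0.634,-0.0846,0.2144,-0.003,0,-0.099,0.1],[0.634,-0.0846,0.2144,-0.003,0,-0.099,0.1],[0.634,-0.083,0.35,-0.003,0,-0.099,0.1],[0.634,-0.083,0.45,-0.003,0,-0.099,0.1],[0.635,-0.0816,0.532,-0.003,0,-0.099,0.1],[0.635,-0.0816,0.532,-0.003,0,-0.099,0.0],[0.635,-0.0816,0.532,-0.003,0,-0.099,0.0]]'
python3 - <<'E'
from h import *
s=monitor.get_state();print(intray(s['eef_pos']))
R=tool(-7)
go(((*tray(.038,-.145),.033),R),((*tray(.033,-.145),.033),R),((*tray(.033,-.145),.16),R))
E
```

```text
time: 7.88
eef_pos: [0.4807, -0.09, 0.0342]
tcp_rot: [0.749, 0.662, -0.0, 0.001]
contact_force: [0.9, -0.2, 0.4]
opening: 0.5
finger_force: 0.0
[ 0.00595125 -0.14575855]
[0.002, 0.0801, 0.0031, 0.0004, 0.0006, -0.0003]
[0.002, 0.0676, 0.0031, 0.0004, 0.0006, -0.0003]
[0.0013, 0.068, -0.3144, 0.0004, 0.0006, -0.0003]
```

```bash
python3 -m handwheel '[[0.002,0.014,0.003,0,0,0,0],[0.002,0.028,0.003,0,0,0,0],[0.002,0.042,0.003,0,0,0,0],[0.002,0.054,0.003,0,0,0,0],[0.002,0.065,0.003,0,0,0,0],[0.002,0.074,0.003,0,0,0,0],[0.002,0.08,0.003,0,0,0,0],[0.002,0.08,0.003,0,0,0,0],[0.002,0.071,0.003,0,0,0,0],[0.002,0.071,-0.15,0,0,0,0],[0.002,0.071,-0.315,0,0,0,0.1],[0.002,0.071,-0.315,0,0,0,0.1]]'
python3 - <<'E'
from h import *
s=monitor.get_state();print(intray(s['eef_pos']))
R=tool(-7)
go(((*tray(-.0035,-.055),.15),R),((*tray(-.0035,-.055),.033),R))
E
```

```text
time: 9.38
eef_pos: [0.5113, -0.094, 0.1649]
tcp_rot: [0.75, 0.662, 0.002, 0.005]
contact_force: [0.1, -0.1, 0.2]
opening: 0.547
finger_force: 0.0
[ 0.03675777 -0.14600817]
[0.2275, -0.1015, 0.0353, 0.0034, 0.0014, -0.0007]
[0.2288, -0.1046, 0.3278, 0.0034, 0.0014, -0.0007]
```

```bash
python3 -m handwheel '[[0.228,-0.102,0.035,0.003,0,0,0.1],[0.228,-0.102,0.035,0.003,0,0,0.1],[0.228,-0.102,0.035,0.003,0,0,0.1],[0.228,-0.103,0.15,0.003,0,0,0.1],[0.228,-0.104,0.25,0.003,0,0,0.1],[0.228,-0.104,0.328,0.003,0,0,0.1],[0.228,-0.104,0.328,0.003,0,0,0.1],[0.228,-0.104,0.328,0.003,0,0,0.0]]'
python3 - <<'E'
from h import *
s=monitor.get_state();print(intray(s['eef_pos']))
R=tool(-7)
go(((*tray(-.034,-.055),.033),R),((*tray(-.03,-.055),.16),R))
E
```

```text
time: 10.38
eef_pos: [0.4781, 0.0021, 0.0275]
tcp_rot: [0.75, 0.662, -0.004, -0.004]
contact_force: [0.4, 0.9, 0.2]
opening: 0.5
finger_force: 0.0
[-0.00791933 -0.05463412]
[-0.0011, -0.0653, -0.013, -0.0035, 0.0005, -0.0009]
[-0.0016, -0.0588, -0.3305, -0.0035, 0.0005, -0.0009]
```

```bash
python3 -m handwheel '[[-0.001,-0.012,-0.01,0,0,0,0],[-0.001,-0.024,-0.013,0,0,0,0],[-0.001,-0.036,-0.013,0,0,0,0],[-0.001,-0.048,-0.013,0,0,0,0],[-0.001,-0.058,-0.013,0,0,0,0],[-0.001,-0.065,-0.013,0,0,0,0],[-0.001,-0.065,-0.013,0,0,0,0],[-0.001,-0.056,-0.013,0,0,0,0],[-0.001,-0.056,-0.15,0,0,0,0],[-0.001,-0.056,-0.31,0,0,0,0.1],[-0.001,-0.056,-0.31,0,0,0,0.1]]'
python3 - <<'E'
from h import *
s=monitor.get_state();print(intray(s['eef_pos']))
R=tool(-7)
go(((*tray(-.015,.149),.15),R),((*tray(-.015,.149),.038),R))
E
```

```text
time: 11.75
eef_pos: [0.4613, 0.0043, 0.1577]
tcp_rot: [0.75, 0.662, -0.0, 0.002]
contact_force: [-0.8, 0.4, 0.1]
opening: 0.552
finger_force: 0.0
[-0.02484436 -0.05456746]
[0.509, 0.0235, 0.0181, 0.0007, 0.0008, -0.0006]
[0.5097, 0.0229, 0.2981, 0.0007, 0.0008, -0.0006]
```

```bash
python3 -m handwheel '[[0.51,0.0235,0.018,0,0,0,0.1],[0.51,0.0235,0.018,0,0,0,0.1],[0.51,0.0235,0.018,0,0,0,0.1],[0.51,0.0235,0.018,0,0,0,0.1],[0.51,0.0235,0.018,0,0,0,0.1],[0.51,0.023,0.15,0,0,0,0.1],[0.51,0.023,0.25,0,0,0,0.1],[0.51,0.023,0.298,0,0,0,0.1],[0.51,0.023,0.298,0,0,0,0.0],[0.51,0.023,0.298,0,0,0,0.0]]'
python3 - <<'E'
from h import *
s=monitor.get_state();print(intray(s['eef_pos']))
R=tool(-7)
go(((*tray(-.053,.149),.038),R),((*tray(-.049,.149),.2),R))
E
```

```text
time: 13.0
eef_pos: [0.4913, 0.2061, 0.0335]
tcp_rot: [0.75, 0.662, -0.003, -0.003]
contact_force: [0.6, 0.5, -0.0]
opening: 0.503
finger_force: 0.0
[-0.01966773  0.14941166]
[-0.0013, -0.0834, -0.0106, -0.0027, 0.0002, -0.0009]
[-0.0016, -0.0768, -0.4156, -0.0027, 0.0002, -0.0009]
```

```bash
python3 -m handwheel '[[-0.001,-0.012,-0.01,0,0,0,0],[-0.001,-0.026,-0.011,0,0,0,0],[-0.001,-0.04,-0.011,0,0,0,0],[-0.001,-0.054,-0.011,0,0,0,0],[-0.001,-0.066,-0.011,0,0,0,0],[-0.001,-0.075,-0.011,0,0,0,0],[-0.001,-0.083,-0.011,0,0,0,0],[-0.001,-0.083,-0.011,0,0,0,0],[-0.001,-0.073,-0.011,0,0,0,0],[-0.001,-0.073,-0.2,0,0,0,0],[-0.001,-0.073,-0.4,0,0,0,0.1],[-0.001,-0.073,-0.4,0,0,0,0.1]]'
python3 - <<'E'
from h import *
s=monitor.get_state();print(intray(s['eef_pos']))
go(((.42,-.33,.2),tool(-7)))
E
```

```text
time: 14.5
eef_pos: [0.465, 0.2099, 0.1969]
tcp_rot: [0.75, 0.662, -0.001, -0.002]
contact_force: [0.2, -1.4, -0.4]
opening: 0.55
finger_force: 0.0
[-0.04624809  0.15000572]
[-1.3533, 0.0561, -0.0092, -0.0013, -0.0003, -0.0008]
```

```bash
python3 -m handwheel '[[-1,0,0,0,0,0,0.1],[-1,0,0,0,0,0,0.1],[-1,0,0,0,0,0,0.1],[-1,0,0,0,0,0,0.1],[-1,0,0,0,0,0,0.1],[-1,0,0,0,0,0,0.1],[-1,0,0,0,0,0,0.1]]' >/dev/null;  python3 -m handwheel '[[-0.35,0.0,-0.05,0,0,0,0.1],[-0.35,0.0,-0.05,0,0,0,0.1],[-0.35,0.0,-0.05,0,0,0,0.1],[-0.35,0.0,-0.05,0,0,0,0.1]]'
cat >> meas.py <<'E'
def look(n):
    L=[]
    for c in('top','scene'):
        f='%s_%s.png'%(n,c);snap(c,f);im=cv2.imread('pics/'+f)
        L.append(rectim(c,im,.032)[110:410])
        for k,v in ends(c,im).items():
            for ce,a,m in v: 
                q=intray(ray(c,ce,.032))
                if abs(q[0])<.07: print(c,k,a,np.round(q,4))
    cv2.imwrite('pics/%s.png'%n,np.vstack(L))
E
python3 -c "
from meas import *
look('f')"
```

```text
time: 15.88
eef_pos: [0.3959, -0.3269, 0.2131]
tcp_rot: [0.75, 0.661, -0.004, -0.004]
contact_force: [-0.4, 0.5, -1.0]
opening: 0.548
finger_force: 0.0
top red 27 [-0.0289 -0.027 ]
top red 27 [-0.0323 -0.0819]
top green 26 [-0.0587 -0.119 ]
top green 33 [-0.0587 -0.1741]
top blue 24 [-0.0536  0.1722]
top blue 31 [-0.0489  0.1174]
scene red 46 [-0.0259 -0.0215]
scene red 68 [-0.0283 -0.0791]
scene green 39 [-0.0576 -0.1128]
scene green 42 [-0.0564 -0.1683]
scene blue 15 [-0.0466  0.1758]
scene blue 76 [-0.044   0.1164]
```

View pics/f.png

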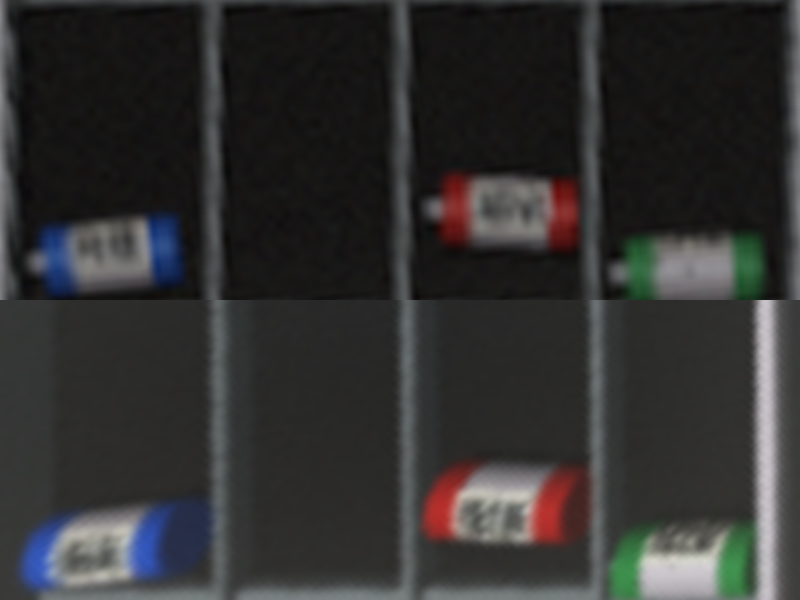

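The new view shows the red label near the top at (510,208), and blue's nearly up at (107,248). Green is back at the near stop at (693,265) with its label on the +x side, so it rolled off or was knocked. I'll unwrap the cylinder surfaces to measure the roll angles.

```bash
cat >> meas.py <<'E'
def pose(n):
    """axis centre and direction (tray frame) of each cylinder, top and scene"""
    out={}
    for c in('top','scene'):
        im=cv2.imread('pics/%s_%s.png'%(n,c))
        for k,v in ends(c,im).items():
            q=[intray(ray(c,ce,.023)) for ce,a,m in v]; q=[p for p in q if abs(p[0])<.075]
            if len(q)==2:
                q.sort(key=lambda p:p[1]); out.setdefault(k,{})[c]=((q[0]+q[1])/2,q[1]-q[0])
    return out
def unwrap(n,col,P,show=None):
    tiles=[]
    for c in('top','scene'):
        im=cv2.imread('pics/%s_%s.png'%(n,c))
        ctr,d=P[col].get(c,P[col].get('top'));d=P[col].get('top',P[col].get(c))[1];d=d/np.linalg.norm(d)
        ph=np.radians(np.arange(-110,111,2));s=np.linspace(-.017,.017,35)
        px=np.zeros((len(ph),len(s),2),np.float32)
        for i,a in enumerate(ph):
            for j,t in enumerate(s):
                q=ctr+d*t+np.array([d[1],-d[0]])*.017*np.sin(a)
                px[i,j]=proj(c,[*tray(*q),.023+.017*np.cos(a)])
        U=cv2.remap(im,px[...,0],px[...,1],cv2.INTER_CUBIC)
        lab=cv2.cvtColor(U,cv2.COLOR_BGR2LAB).astype(float)
        print(c,'ctr',np.round(ctr,4),'yaw',round(np.degrees(np.arctan2(-d[0],d[1])),1))
        print('  b*',[(int(np.degrees(ph[i])),int(lab[i-2:i+3,:,2].mean()*1),int(lab[i-2:i+3,:,0].std())) for i in range(5,106,5)])
        tiles.append(cv2.resize(U,None,fx=7,fy=4.9,interpolation=cv2.INTER_CUBIC))
    return np.hstack(tiles)
E
python3 - <<'E'
from meas import *
P=pose('f');L=[]
for k in('red','green','blue'):
    if k in P: print(k);L.append(unwrap('f',k,P))
E
```

```text
redTraceback (most recent call last):
  File "<stdin>", line 4, in <module>
  File "meas.py", line 46, in unwrap
    px[i,j]=proj(c,[*tray(*q),.023+.017*np.cos(a)])
            ~~~~^^^^^^^^^^^^^^^^^^^^^^^^^^^^^^^^^^^
  File "h.py", line 14, in proj
    p=eyes.camera_params(cam);K,R,t=map(np.array,(p['K'],p['R'],p['t']))
ValueError: time passes only in moves, steps and waits
```

```bash
sed -i 's/eyes\.camera_params(c\(am\)\?)/CP[cam]/; s/^def snap/CP={c:eyes.camera_params(c) for c in("top","scene")}\ndef snap/' h.py; grep -n CP h.py
python3 - <<'E'
from meas import *
P=pose('f');L=[]
for k in('red','green','blue'):
    if k in P: print(k);L.append(unwrap('f',k,P))
E
```

```text
4:CP={c:eyes.camera_params(c) for c in("top","scene")}
11:    p=CP[cam];K,R,t=map(np.array,(p['K'],p['R'],p['t']))
15:    p=CP[cam];K,R,t=map(np.array,(p['K'],p['R'],p['t']))
17:def totool(Xw):  # shift to world TCP target, in row units
21:    ys,xs=np.nonzero(m);p=CP[cam];K,R,t=map(np.array,(p['K'],p['R'],p['t']))
red
top ctr [-0.0293 -0.0545] yaw -3.6
  b* [(-100, 127, 5), (-90, 127, 5), (-80, 127, 6), (-70, 126, 6), (-59, 127, 6), (-50, 128, 6), (-40, 130, 5), (-29, 130, 8), (-20, 129, 13), (-10, 128, 15), (0, 128, 14), (10, 129, 9), (20, 130, 9), (29, 130, 7), (40, 129, 6), (50, 129, 6), (59, 128, 7), (70, 128, 7), (80, 128, 6), (90, 128, 6), (100, 128, 7)]
scene ctr [-0.0322 -0.0439] yaw -3.6
  b* [(-100, 133, 16), (-90, 132, 14), (-80, 131, 11), (-70, 130, 7), (-59, 130, 6), (-50, 131, 7), (-40, 132, 12), (-29, 133, 16), (-20, 135, 16), (-10, 135, 18), (0, 135, 19), (10, 134, 19), (20, 134, 16), (29, 135, 20), (40, 135, 25), (50, 133, 29), (59, 129, 26), (70, 128, 22), (80, 128, 18), (90, 128, 14), (100, 128, 11)]
green
top ctr [-0.0575 -0.147 ] yaw 0.0
  b* [(-100, 127, 2), (-
[... 668 characters left out ...]
 0.1457] yaw 4.9
  b* [(-100, 126, 3), (-90, 126, 3), (-80, 126, 3), (-70, 126, 4), (-59, 126, 6), (-50, 126, 6), (-40, 127, 5), (-29, 128, 6), (-20, 128, 11), (-10, 127, 13), (0, 127, 15), (10, 128, 17), (20, 129, 16), (29, 129, 12), (40, 129, 12), (50, 129, 11), (59, 129, 9), (70, 128, 6), (80, 128, 5), (90, 128, 6), (100, 129, 8)]
scene ctr [-0.0505  0.1542] yaw 4.9
  b* [(-100, 116, 28), (-90, 122, 28), (-80, 126, 22), (-70, 128, 13), (-59, 129, 9), (-50, 129, 13), (-40, 128, 16), (-29, 127, 13), (-20, 126, 12), (-10, 123, 16), (0, 122, 17), (10, 123, 17), (20, 123, 16), (29, 124, 20), (40, 124, 26), (50, 122, 27), (59, 121, 22), (70, 122, 17), (80, 124, 11), (90, 126, 6), (100, 128, 3)]
```

```bash
cat >> meas.py <<'E'
def tiles(n,P,cols,fn):
    import io,contextlib
    C=[]
    for k in cols:
        Q={k:{'top':P[k]['top']}}
        with contextlib.redirect_stdout(io.StringIO()): U=unwrap(n,k,Q)
        w=U.shape[1]//2; t=[]
        for V in(U[:,:w],U[:,w:]):
            V=cv2.resize(V,(230,290))
            V=cv2.normalize(V,None,0,255,cv2.NORM_MINMAX)
            for a in range(-90,91,30):
                y=int((a+110)/220*290);cv2.line(V,(0,y),(14 if a else 60,y),(0,0,255),1)
            t.append(V)
        C.append(np.vstack(t))
    cv2.imwrite('pics/'+fn,np.hstack(C))
E
python3 - <<'E'
from meas import *
P=pose('f');tiles('f',P,('red','green','blue'),'g.png')
E
```

```text
(no output)
```

View pics/g.png

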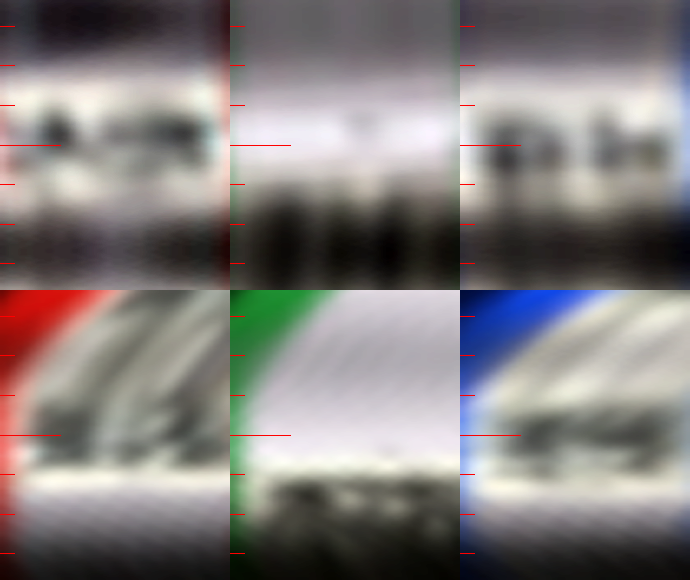

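Red reads about -3° and blue about +3°, so both labels face up. Green reads about +57° at the near stop, so it needs a roll of about 303° toward +x, to x≈+32 mm.

```bash
python3 - <<'E'
from h import *
R=tool(-7)
go(((*tray(-.0575,-.147),.15),R),((*tray(-.0575,-.147),.037),R))
E
```

```text
[0.6056, -0.0192, 0.1566, -0.0036, -0.0, -0.0005]
[0.6056, -0.016, 0.4391, -0.0036, -0.0, -0.0005]
```

```bash
python3 -m handwheel '[[0.606,-0.019,0.157,-0.0036,0,0,0.1],[0.606,-0.019,0.157,-0.0036,0,0,0.1],[0.606,-0.019,0.157,-0.0036,0,0,0.1],[0.606,-0.019,0.157,-0.0036,0,0,0.1],[0.606,-0.019,0.157,-0.0036,0,0,0.1],[0.606,-0.017,0.25,-0.0036,0,0,0.1],[0.606,-0.016,0.35,-0.0036,0,0,0.1],[0.606,-0.016,0.439,-0.0036,0,0,0.1],[0.606,-0.016,0.439,-0.0036,0,0,0.1],[0.606,-0.016,0.439,-0.0036,0,0,-0.15],[0.606,-0.016,0.439,-0.0036,0,0,-0.15],[0.606,-0.016,0.439,-0.0036,0,0,-0.15]]'
python3 - <<'E'
from h import *
s=monitor.get_state();print(intray(s['eef_pos']))
R=tool(-7)
go(((*tray(.0334,-.147),.035),R))
E
```

```text
time: 17.48
eef_pos: [0.4181, -0.0849, 0.0378]
tcp_rot: [0.75, 0.662, -0.0, 0.001]
contact_force: [-0.2, 0.4, 0.3]
opening: 0.425
finger_force: 0.0
[-0.05686948 -0.14838045]
[0.0039, 0.2257, 0.0073, 0.0005, 0.0005, -0.0007]
```

```bash
python3 -m handwheel '[[0.004,0.01,0.002,0,0,0,-0.15],[0.004,0.025,0.004,0,0,0,-0.15],[0.004,0.045,0.007,0,0,0,-0.15],[0.004,0.065,0.007,0,0,0,-0.15],[0.004,0.085,0.007,0,0,0,-0.15],[0.004,0.105,0.007,0,0,0,-0.15],[0.004,0.125,0.007,0,0,0,-0.15],[0.004,0.145,0.007,0,0,0,-0.15],[0.004,0.165,0.007,0,0,0,-0.15],[0.004,0.185,0.007,0,0,0,-0.15],[0.004,0.2,0.007,0,0,0,-0.15],[0.004,0.212,0.007,0,0,0,-0.15]]'
python3 -m handwheel '[[0,0.01,0,0,0,0,-0.15],[0,0.014,0,0,0,0,-0.15],[0,0.014,0,0,0,0,-0.15],[0,0.014,0,0,0,0,-0.15]]'
python3 - <<'E'
from h import *
s=monitor.get_state();print(intray(s['eef_pos']))
E
```

```text
time: 18.98
eef_pos: [0.5027, -0.0939, 0.0346]
tcp_rot: [0.75, 0.662, -0.0, 0.001]
contact_force: [-0.6, -0.2, 0.4]
opening: 0.426
finger_force: 0.0
time: 19.48
eef_pos: [0.5076, -0.0945, 0.0345]
tcp_rot: [0.75, 0.662, -0.0, 0.001]
contact_force: [-0.3, 0.1, 0.1]
opening: 0.424
finger_force: 0.0
[ 0.03320318 -0.14693253]
```

Now I'll open symmetrically, lift, and back off toward the dock to look.

```bash
python3 -m handwheel '[[0,0,0,0,0,0,-0.05],[0,0,0,0,0,0,0.1],[0,0,0,0,0,0,0.1],[0,0,-0.1,0,0,0,0.1],[0,0,-0.25,0,0,0,0.1],[0,0,-0.45,0,0,0,0.1],[-0.3,-0.15,-0.45,0,0,0,0.1],[-0.6,-0.25,-0.45,0,0,0,0.1],[-0.6,-0.25,-0.45,0,0,0,0.1],[-0.6,-0.25,-0.45,0,0,0,0.1],[-0.6,-0.25,-0.45,0,0,0,0.1]]'
python3 - <<'E'
from meas import *
look('i');P=pose('i');print({k:[np.round(x,4) for x in v['top']] for k,v in P.items()});tiles('i',P,('red','green','blue'),'i_t.png')
E
```

```text
time: 20.85
eef_pos: [0.3771, -0.3229, 0.2154]
tcp_rot: [0.751, 0.66, -0.0, 0.001]
contact_force: [-0.2, 0.8, -0.0]
opening: 0.55
finger_force: 0.0
top red 27 [-0.0289 -0.027 ]
top red 27 [-0.0323 -0.0819]
top green 26 [ 0.0331 -0.1171]
top green 28 [ 0.0332 -0.1722]
top blue 25 [-0.0537  0.172 ]
top blue 31 [-0.0489  0.1174]
scene red 46 [-0.0259 -0.0215]
scene red 69 [-0.0283 -0.0792]
scene green 46 [ 0.0367 -0.1121]
scene green 56 [ 0.0371 -0.1671]
scene blue 15 [-0.0466  0.1758]
scene blue 77 [-0.0439  0.1162]
{'red': [array([-0.0293, -0.0545]), array([0.0035, 0.0551])], 'green': [array([ 0.0347, -0.1451]), array([-0.0001,  0.0554])], 'blue': [array([-0.0501,  0.1456]), array([-0.0048,  0.0548])]}
```

View pics/i_t.png

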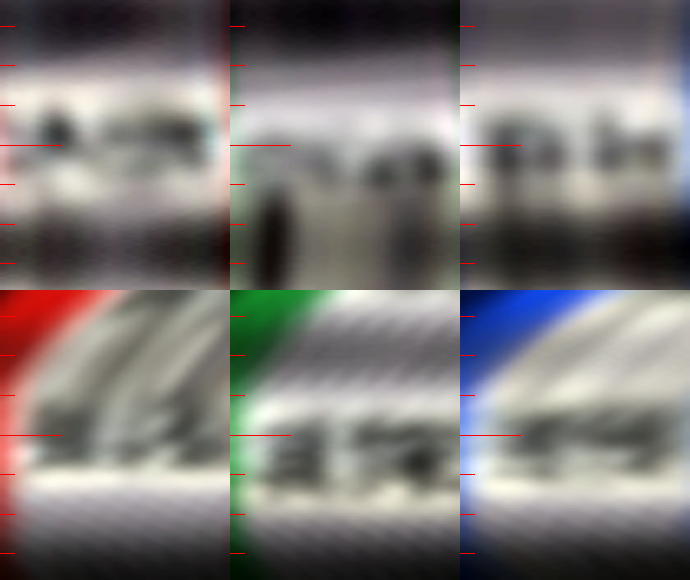

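Green reads about +12°; red (about -2°) and blue (about +4°) are fine. I'll nudge green 3.5 mm toward -x.

```bash
python3 - <<'E'
from h import *
R=tool(-7)
go(((*tray(.0322,-.146),.15),R),((*tray(.0322,-.146),.034),R),((*tray(.0277,-.146),.034),R))
E
```

```text
[0.6047, 0.2467, 0.1617, 0.0003, 0.0003, -0.0015]
[0.605, 0.2464, 0.4517, 0.0003, 0.0003, -0.0015]
[0.6049, 0.2352, 0.4517, 0.0003, 0.0003, -0.0015]
```

```bash
python3 -m handwheel '[[0.605,0.247,0.16,0,0,-0.0015,0.1],[0.605,0.247,0.16,0,0,-0.0015,0.1],[0.605,0.247,0.16,0,0,-0.0015,0.1],[0.605,0.247,0.16,0,0,-0.0015,0.1],[0.605,0.247,0.16,0,0,-0.0015,0.1],[0.605,0.247,0.16,0,0,-0.0015,0.1],[0.605,0.247,0.3,0,0,-0.0015,0.1],[0.605,0.247,0.4,0,0,-0.0015,0.1],[0.605,0.2464,0.452,0,0,-0.0015,0.1],[0.605,0.2464,0.452,0,0,-0.0015,0.1],[0.605,0.2464,0.452,0,0,-0.0015,-0.15],[0.605,0.2464,0.452,0,0,-0.0015,-0.15]]'
python3 - <<'E'
from h import *
s=monitor.get_state();print(intray(s['eef_pos']))
go(((*tray(.0277,-.146),.034),tool(-7)))
E
```

```text
time: 22.45
eef_pos: [0.5078, -0.0932, 0.0355]
tcp_rot: [0.748, 0.663, 0.0, 0.002]
contact_force: [0.5, -0.4, -0.2]
opening: 0.428
finger_force: 0.0
[ 0.03320312 -0.1456399 ]
[-0.0009, -0.0138, 0.0038, 0.0013, 0.0007, 0.0007]
```

```bash
python3 -m handwheel '[[0,-0.004,0.002,0,0,0,-0.15],[0,-0.008,0.002,0,0,0,-0.15],[0,-0.0125,0.002,0,0,0,-0.15],[0,-0.0125,0.002,0,0,0,-0.15],[0,-0.0125,0.002,0,0,0,-0.15],[0,-0.0125,0.002,0,0,0,-0.15]]'
python3 - <<'E'
from h import *
s=monitor.get_state();print(intray(s['eef_pos']))
E
```

```text
time: 23.2
eef_pos: [0.5017, -0.0918, 0.033]
tcp_rot: [0.748, 0.664, -0.0, 0.001]
contact_force: [0.2, -0.0, -0.2]
opening: 0.423
finger_force: 0.0
[ 0.02697326 -0.14497385]
```

```bash
python3 -m handwheel '[[0,0,0,0,0,0,-0.05],[0,0,0,0,0,0,0.1],[0,0,0,0,0,0,0.1],[0,0,-0.1,0,0,0,0.1],[0,0,-0.25,0,0,0,0.1],[0,0,-0.45,0,0,0,0.1],[-0.3,-0.15,-0.45,0,0,0,0.1],[-0.6,-0.25,-0.45,0,0,0,0.1],[-0.6,-0.25,-0.45,0,0,0,0.1],[-0.6,-0.25,-0.45,0,0,0,0.1],[-0.6,-0.25,-0.45,0,0,0,0.1]]'
python3 - <<'E'
from meas import *
look('j');P=pose('j');print({k:[np.round(x,4) for x in v['top']] for k,v in P.items()});tiles('j',P,('red','green','blue'),'j_t.png')
E
```

```text
time: 24.58
eef_pos: [0.372, -0.3207, 0.2137]
tcp_rot: [0.75, 0.662, -0.0, 0.001]
contact_force: [-0.7, 0.3, 0.2]
opening: 0.549
finger_force: 0.0
top red 27 [-0.0289 -0.027 ]
top red 27 [-0.0323 -0.0819]
top green 27 [ 0.0262 -0.1174]
top green 26 [ 0.0266 -0.1729]
top blue 25 [-0.0537  0.172 ]
top blue 31 [-0.0489  0.1174]
scene red 46 [-0.0259 -0.0215]
scene red 67 [-0.0283 -0.0788]
scene green 47 [ 0.0297 -0.1119]
scene green 52 [ 0.0306 -0.1672]
scene blue 15 [-0.0466  0.1758]
scene blue 80 [-0.0444  0.1163]
{'red': [array([-0.0293, -0.0545]), array([0.0035, 0.0551])], 'green': [array([ 0.028 , -0.1456]), array([-0.0005,  0.0558])], 'blue': [array([-0.0501,  0.1456]), array([-0.0048,  0.0548])]}
```

View pics/j_t.png

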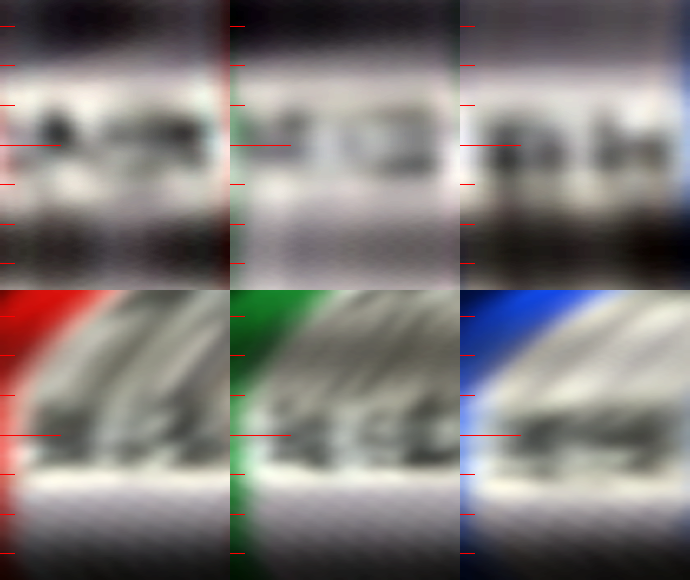

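```bash
python3 - <<'E'
from h import *
R=tool(-82)
go(((.4656,-.3678,.21),R),((.4656,-.3678,.096),R))
E
```

```text
[-0.0939, 0.2445, 0.0083, 0.0004, 0.0001, 0.4166]
[-0.0936, 0.2442, 0.2933, 0.0004, 0.0001, 0.4166]
```

```bash
python3 -m handwheel '[[-0.094,0.2445,-0.03,0,0,0.4166,0.6],[-0.094,0.2445,-0.03,0,0,0.4166,0.6],[-0.094,0.2445,-0.03,0,0,0.4166,0.6],[-0.094,0.2445,-0.03,0,0,0.4166,0.6],[-0.094,0.2445,-0.03,0,0,0.4166,0.6],[-0.094,0.2445,-0.03,0,0,0.4166,0.6],[-0.094,0.2445,-0.03,0,0,0.4166,0.6],[-0.094,0.2445,-0.03,0,0,0.4166,0.6],[-0.094,0.2445,-0.03,0,0,0.4166,0.6]]'
python3 - <<'E'
from h import *
go(((.4656,-.3678,.096),tool(-82)))
snap('scene','k.png',(150,260,270,350),5)
E
```

```text
time: 25.8
eef_pos: [0.4669, -0.3657, 0.2252]
tcp_rot: [0.997, 0.073, 0.0, 0.001]
contact_force: [0.4, -0.0, -0.6]
opening: 0.802
finger_force: 0.0
[-0.004, 0.0044, 0.3229, 0.0003, -0.0001, 0.0022]
```

View pics/k.png

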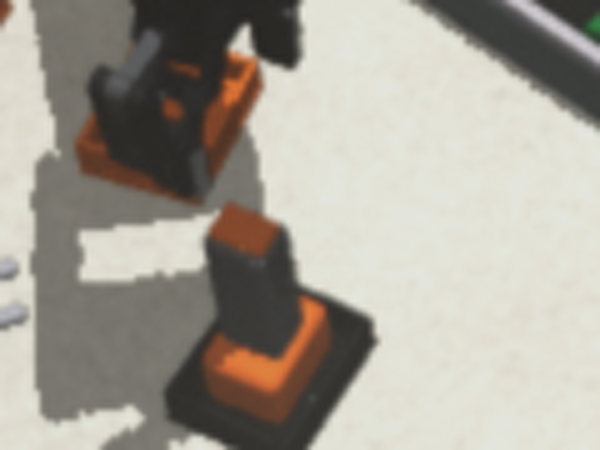

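The scanner is undisturbed in the dock at (255,330) with the open fingers above it. I'll go down and grip.

```bash
python3 -m handwheel '[[-0.004,0.004,0.1,0,0,0.002,0.6],[-0.004,0.004,0.2,0,0,0.002,0.6],[-0.004,0.004,0.28,0,0,0.002,0.6],[-0.004,0.004,0.322,0,0,0.002,0.6],[-0.004,0.004,0.322,0,0,0.002,0.6],[-0.004,0.004,0.322,0,0,0.002,0.6],[-0.004,0.004,0.322,0,0,0.002,-0.3],[-0.004,0.004,0.322,0,0,0.002,-0.6],[-0.004,0.004,0.322,0,0,0.002,-1],[-0.004,0.004,0.322,0,0,0.002,-1],[-0.004,0.004,0.322,0,0,0.002,-1],[-0.004,0.004,0.322,0,0,0.002,-1]]' 60
```

```text
time: 27.35
eef_pos: [0.4653, -0.3693, 0.0975]
tcp_rot: [0.998, 0.068, 0.001, 0.001]
contact_force: [-1.4, 0.4, 4.7]
opening: 0.298
finger_force: 58.9
```

```bash
python3 -m handwheel '[[0,0,-0.06,0,0,0,-1],[0,0,-0.15,0,0,0,-1],[0,0,-0.3,0,0,0,-1],[0,0,-0.45,0,0,0,-1],[0,0,-0.57,0,0,0,-1],[0,0,-0.57,0,0,0,-1],[0,0,-0.57,0,0,0,-1],[0,0,-0.57,0,0,0,-1]]'
python3 - <<'E'
from h import *
R=tool(-97)
go(((*tray(-.0293,-.0545),.325),R),((*tray(-.0293,-.0545),.2125),R))
E
```

```text
time: 28.35
eef_pos: [0.4641, -0.3677, 0.3209]
tcp_rot: [0.998, 0.068, -0.002, -0.002]
contact_force: [1.0, -0.0, -2.3]
opening: 0.296
finger_force: 59.2
[0.1085, -0.9252, -0.0074, -0.001, 0.0011, 0.0822]
[0.1094, -0.9243, 0.2738, -0.001, 0.0011, 0.0822]
```

```bash
python3 -m handwheel '[[0.01,-0.06,-0.007,0,0,0.01,-1],[0.02,-0.16,-0.007,0,0,0.02,-1],[0.03,-0.28,-0.007,0,0,0.03,-1],[0.05,-0.40,-0.007,0,0,0.04,-1],[0.06,-0.52,-0.007,0,0,0.05,-1],[0.07,-0.64,-0.007,0,0,0.06,-1],[0.09,-0.76,-0.007,0,0,0.07,-1],[0.1,-0.86,-0.007,0,0,0.082,-1],[0.1085,-0.91,-0.007,0,0,0.082,-1],[0.1085,-0.925,-0.007,0,0,0.082,-1],[0.1085,-0.925,-0.007,0,0,0.082,-1],[0.1085,-0.925,-0.007,0,0,0.082,-1]]'
python3 - <<'E'
from meas import *
R=tool(-97)
go(((*tray(-.0293,-.0545),.2125),R))
look('l')
E
```

```text
time: 29.85
eef_pos: [0.4576, 0.0032, 0.3263]
tcp_rot: [0.998, -0.061, -0.0, 0.001]
contact_force: [-0.3, 0.4, -2.1]
opening: 0.298
finger_force: 59.3
[-0.0023, -0.0045, 0.2846, 0.0005, 0.0, -0.0002]
top green 26 [ 0.0266 -0.1729]
top blue 26 [-0.0536  0.1718]
top blue 30 [-0.0484  0.1177]
scene red 47 [-0.0255 -0.0218]
scene red 73 [-0.0283 -0.08  ]
scene green 47 [ 0.0297 -0.1119]
scene green 53 [ 0.0308 -0.1674]
scene blue 15 [-0.0466  0.1758]
scene blue 84 [-0.0446  0.1156]
```

```bash
python3 -m handwheel '[[-0.002,-0.004,0.08,0,0,0,-1],[-0.002,-0.004,0.18,0,0,0,-1],[-0.002,-0.004,0.26,0,0,0,-1],[-0.002,-0.0045,0.2846,0,0,0,-1],[-0.002,-0.0045,0.2846,0,0,0,-1],[-0.002,-0.0045,0.2846,0,0,0,-1],[-0.002,-0.0045,0.2846,0,0,0,-1],[-0.002,-0.0045,0.2846,0,0,0,-1],[-0.002,-0.0045,0.2846,0,0,0,-1],[-0.002,-0.0045,0.2846,0,0,0,-1],[-0.002,-0.0045,0.2846,0,0,0,-1],[-0.002,-0.0045,0.2846,0,0,0,-1]]'
python3 -c "
from h import *
s=monitor.get_state();print(intray(s['eef_pos']),Rot.from_quat(s['tcp_rot']).as_matrix()[:,2])
snap('scene','m.png',(180,120,400,285),3.6)"
```

```text
time: 31.45
eef_pos: [0.4571, 0.0057, 0.2129]
tcp_rot: [0.998, -0.061, 0.0, 0.001]
contact_force: [0.4, 0.8, -1.3]
opening: 0.296
finger_force: 59.3
[-0.02916263 -0.05367302] [ 5.90413518e-04 -1.46341729e-03 -9.99998755e-01]
```

View pics/m.png

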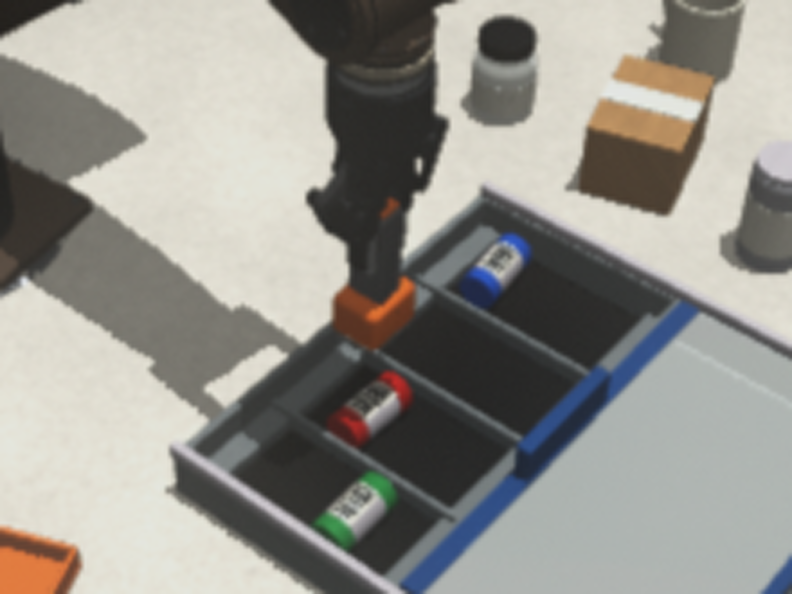

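The scanner hangs upright at (375,300) over red at (372,408), and all three labels face up. I'll hold here, then move to green.

```bash
python3 -m handwheel '[[0,0,0,0,0,0,-1],[0,0,0,0,0,0,-1],[0,0,0,0,0,0,-1],[0,0,0,0,0,0,-1],[0,0,0,0,0,0,-1],[0,0,0,0,0,0,-1],[0,0,0,0,0,0,-1],[0,0,0,0,0,0,-1],[0,0,0,0,0,0,-1],[0,0,0,0,0,0,-1],[0,0,0,0,0,0,-1],[0,0,0,0,0,0,-1]]'
python3 -m handwheel '[[0,0,0,0,0,0,-1],[0,0,0,0,0,0,-1],[0,0,0,0,0,0,-1],[0,0,0,0,0,0,-1],[0,0,0,0,0,0,-1],[0,0,0,0,0,0,-1],[0,0,-0.08,0,0,0,-1],[0,0,-0.18,0,0,0,-1],[0,0,-0.28,0,0,0,-1],[0,0,-0.28,0,0,0,-1],[0,0,-0.28,0,0,0,-1]]'
python3 - <<'E'
from meas import *
look('n')
R=tool(-97)
go(((*tray(.028,-.1456),.325),R),((*tray(.028,-.1456),.2125),R))
E
```

```text
time: 33.0
eef_pos: [0.4571, 0.0056, 0.213]
tcp_rot: [0.998, -0.061, 0.0, 0.001]
contact_force: [0.7, -0.1, -2.1]
opening: 0.302
finger_force: 59.3
time: 34.38
eef_pos: [0.4566, 0.0059, 0.3238]
tcp_rot: [0.998, -0.061, -0.0, 0.001]
contact_force: [-0.4, -0.9, -2.2]
opening: 0.298
finger_force: 59.4
top green 25 [ 0.0271 -0.1726]
top blue 26 [-0.0536  0.1718]
top blue 31 [-0.0489  0.1174]
scene red 47 [-0.0255 -0.0218]
scene red 73 [-0.0283 -0.08  ]
scene green 47 [ 0.0297 -0.1119]
scene green 53 [ 0.0308 -0.1674]
scene blue 15 [-0.0466  0.1758]
scene blue 83 [-0.0448  0.1159]
[0.145, 0.2304, -0.0058, 0.0004, 0.0009, 0.0002]
[0.1459, 0.2301, 0.2755, 0.0004, 0.0009, 0.0002]
```

```bash
python3 -m handwheel '[[0.03,0.05,-0.005,0,0,0,-1],[0.08,0.13,-0.005,0,0,0,-1],[0.13,0.2,-0.005,0,0,0,-1],[0.1455,0.23,0,0,0,0,-1],[0.1455,0.23,0,0,0,0,-1],[0.1455,0.23,0.08,0,0,0,-1],[0.1455,0.23,0.18,0,0,0,-1],[0.1455,0.23,0.25,0,0,0,-1],[0.1455,0.23,0.2755,0,0,0,-1],[0.1455,0.23,0.2755,0,0,0,-1],[0.1455,0.23,0.2755,0,0,0,-1],[0.1455,0.23,0.2755,0,0,0,-1]]'
python3 -m handwheel '[[0,0,0,0,0,0,-1],[0,0,0,0,0,0,-1],[0,0,0,0,0,0,-1],[0,0,0,0,0,0,-1],[0,0,0,0,0,0,-1],[0,0,0,0,0,0,-1],[0,0,0,0,0,0,-1],[0,0,0,0,0,0,-1],[0,0,0,0,0,0,-1],[0,0,0,0,0,0,-1],[0,0,0,0,0,0,-1],[0,0,0,0,0,0,-1]]'
python3 -c "
from h import *
s=monitor.get_state();print(intray(s['eef_pos']))"
python3 -m handwheel '[[0,0,0,0,0,0,-1],[0,0,0,0,0,0,-1],[0,0,0,0,0,0,-1],[0,0,0,0,0,0,-1],[0,0,0,0,0,0,-1],[0,0,0,0,0,0,-1],[0,0,0,0,0,0,-1],[0,0,0,0,0,0,-1],[0,0,0,0,0,0,-1],[0,0,0,0,0,0,-1],[0,0,0,0,0,0,-1],[0,0,0,0,0,0,-1]]'
python3 -m handwheel '[[0,0,-0.08,0,0,0,-1],[0,0,-0.18,0,0,0,-1],[0,0,-0.28,0,0,0,-1],[0,0,-0.28,0,0,0,-1],[0,0,-0.28,0,0,0,-1]]'
python3 - <<'E'
from meas import *
look('o')
R=tool(-97)
go(((*tray(-.0501,.1456),.325),R),((*tray(-.0501,.1456),.2125),R))
E
```

```text
time: 35.98
eef_pos: [0.5045, -0.0929, 0.2165]
tcp_rot: [0.998, -0.061, 0.002, 0.001]
contact_force: [-1.1, -0.5, -1.3]
opening: 0.295
finger_force: 59.3
time: 37.48
eef_pos: [0.5038, -0.0927, 0.2149]
tcp_rot: [0.998, -0.061, 0.0, 0.001]
contact_force: [-0.6, 0.1, -0.7]
opening: 0.298
finger_force: 59.3
[ 0.0291199  -0.14565481]
time: 38.98
eef_pos: [0.5038, -0.0927, 0.215]
tcp_rot: [0.998, -0.061, 0.0, 0.001]
contact_force: [-0.4, -0.4, -1.6]
opening: 0.294
finger_force: 59.3
time: 39.6
eef_pos: [0.5032, -0.0924, 0.3257]
tcp_rot: [0.998, -0.061, -0.0, 0.0]
contact_force: [-0.2, -0.9, -2.4]
opening: 0.294
finger_force: 59.4
top red 27 [-0.0289 -0.027 ]
top blue 25 [-0.0537  0.172 ]
top blue 31 [-0.0489  0.1174]
scene red 47 [-0.0255 -0.0218]
scene red 75 [-0.0285 -0.08  ]
scene green 47 [ 0.0297 -0.1119]
scene green 53 [ 0.0308 -0.1674]
scene blue 16 [-0.0458  0.1757]
scene blue 86 [-0.0448  0.1153]
[-0.1952, -0.7273, -0.0007, 0.0001, 0.001, 0.0002]
[-0.1944, -0.7275, 0.2806, 0.0001, 0.001, 0.0002]
```

```bash
python3 -m handwheel '[[-0.015,-0.06,0,0,0,0,-1],[-0.045,-0.17,0,0,0,0,-1],[-0.075,-0.29,0,0,0,0,-1],[-0.105,-0.41,0,0,0,0,-1],[-0.14,-0.53,0,0,0,0,-1],[-0.17,-0.64,0,0,0,0,-1],[-0.195,-0.71,0,0,0,0,-1],[-0.195,-0.7275,0,0,0,0,-1],[-0.195,-0.7275,0,0,0,0,-1],[-0.195,-0.7275,0.1,0,0,0,-1],[-0.195,-0.7275,0.2,0,0,0,-1],[-0.195,-0.7275,0.2806,0,0,0,-1]]'
python3 -m handwheel '[[0,0,0,0,0,0,-1],[0,0,0,0,0,0,-1],[0,0,0,0,0,0,-1],[0,0,0,0,0,0,-1],[0,0,0,0,0,0,-1],[0,0,0,0,0,0,-1],[0,0,0,0,0,0,-1],[0,0,0,0,0,0,-1],[0,0,0,0,0,0,-1],[0,0,0,0,0,0,-1],[0,0,0,0,0,0,-1],[0,0,0,0,0,0,-1]]'
python3 -c "
from h import *
s=monitor.get_state();print(intray(s['eef_pos']))"
python3 -m handwheel '[[0,0,0,0,0,0,-1],[0,0,0,0,0,0,-1],[0,0,0,0,0,0,-1],[0,0,0,0,0,0,-1],[0,0,0,0,0,0,-1],[0,0,0,0,0,0,-1],[0,0,0,0,0,0,-1],[0,0,0,0,0,0,-1],[0,0,0,0,0,0,-1],[0,0,0,0,0,0,-1],[0,0,0,0,0,0,-1],[0,0,0,0,0,0,-1]]'
python3 -m handwheel '[[0,0,-0.08,0,0,0,-1],[0,0,-0.18,0,0,0,-1],[0,0,-0.28,0,0,0,-1],[0,0,-0.28,0,0,0,-1],[0,0,-0.28,0,0,0,-1]]'
python3 - <<'E'
from meas import *
look('p')
R=tool(-97)
go(((.465,-.1,.325),tool(-90)),((.4651,-.3693,.325),tool(-82.2)))
E
```

```text
time: 41.2
eef_pos: [0.4614, 0.204, 0.2121]
tcp_rot: [0.998, -0.062, -0.0, 0.001]
contact_force: [0.2, 0.5, -1.3]
opening: 0.293
finger_force: 59.6
time: 42.7
eef_pos: [0.4616, 0.2056, 0.2142]
tcp_rot: [0.998, -0.061, 0.0, 0.001]
contact_force: [-0.6, 0.3, -0.1]
opening: 0.293
finger_force: 59.3
[-0.0490853   0.14527975]
time: 44.2
eef_pos: [0.4616, 0.2056, 0.2142]
tcp_rot: [0.998, -0.061, 0.0, 0.001]
contact_force: [-0.5, -0.7, -1.7]
opening: 0.296
finger_force: 59.3
time: 44.82
eef_pos: [0.461, 0.2057, 0.325]
tcp_rot: [0.998, -0.061, -0.0, 0.001]
contact_force: [1.1, -0.5, -2.5]
opening: 0.299
finger_force: 59.6
top red 27 [-0.0289 -0.027 ]
top red 26 [-0.0317 -0.0818]
top green 25 [ 0.0261 -0.1172]
top green 26 [ 0.0266 -0.1729]
scene red 47 [-0.0255 -0.0218]
scene red 71 [-0.0283 -0.0794]
scene green 47 [ 0.0297 -0.1119]
scene green 53 [ 0.0308 -0.1674]
scene blue 15 [-0.0466  0.1758]
scene blue 80 [-0.0441  0.1154]
[0.1034, 0.757, -0.001, 0.0008, 0.001, -0.0387]
[0.1853, 1.4252, 0.0006, 0.0007, 0.001, -0.082]
```

Scans are done. Now back to the dock.

```bash
python3 -m handwheel '[[0.01,0.06,0,0,0,-0.003,-1],[0.03,0.18,0,0,0,-0.01,-1],[0.05,0.3,0,0,0,-0.015,-1],[0.065,0.42,0,0,0,-0.02,-1],[0.08,0.54,0,0,0,-0.03,-1],[0.095,0.66,0,0,0,-0.035,-1],[0.103,0.757,0,0,0,-0.0387,-1],[0.113,0.85,0,0,0,-0.045,-1],[0.123,0.93,0,0,0,-0.05,-1],[0.13,1.0,0,0,0,-0.055,-1],[0.13,1.0,0,0,0,-0.055,-1]]'
python3 - <<'E'
from h import *
go(((.4651,-.3693,.325),tool(-82.2)))
E
```

```text
time: 46.3
eef_pos: [0.464, -0.1987, 0.3248]
tcp_rot: [1.0, 0.024, -0.001, -0.0]
contact_force: [-0.1, 0.5, -1.2]
opening: 0.298
finger_force: 59.5
[-0.0177, 0.4261, -0.0008, -0.0002, 0.0007, -0.028]
```

```bash
python3 -m handwheel '[[-0.004,0.08,0,0,0,-0.007,-1],[-0.009,0.2,0,0,0,-0.014,-1],[-0.013,0.32,0,0,0,-0.02,-1],[-0.0177,0.41,0,0,0,-0.028,-1],[-0.0177,0.426,0,0,0,-0.028,-1],[-0.0177,0.426,0,0,0,-0.028,-1],[-0.0177,0.426,0,0,0,-0.028,-1],[-0.0177,0.426,0.12,0,0,-0.028,-1],[-0.0177,0.426,0.24,0,0,-0.028,-1],[-0.0177,0.426,0.36,0,0,-0.028,-1],[-0.0177,0.426,0.4,0,0,-0.028,-1],[-0.0177,0.426,0.4,0,0,-0.028,-1]]'
python3 - <<'E'
from h import *
snap('scene','q.png')
go(((.4651,-.3693,.165),tool(-82.2)),((.4653,-.3693,.0985),tool(-82.2)))
E
```

```text
time: 47.8
eef_pos: [0.4665, -0.3676, 0.1669]
tcp_rot: [0.998, 0.07, -0.0, 0.0]
contact_force: [-0.2, -1.2, -0.1]
opening: 0.297
finger_force: 59.6
[-0.0056, 0.0009, 0.0094, 0.0011, -0.0006, 0.0012]
[-0.0054, 0.0005, 0.1756, 0.0011, -0.0006, 0.0012]
```

```bash
python3 -m handwheel '[[-0.005,0.0005,0.05,0.001,0,0.001,-1],[-0.005,0.0005,0.1,0.001,0,0.001,-1],[-0.005,0.0005,0.14,0.001,0,0.001,-1],[-0.005,0.0005,0.16,0.001,0,0.001,-1],[-0.005,0.0005,0.17,0.001,0,0.001,-1],[-0.005,0.0005,0.1735,0.001,0,0.001,-1],[-0.005,0.0005,0.1735,0.001,0,0.001,-1],[-0.005,0.0005,0.1735,0.001,0,0.001,-1]]'
python3 -c "
from h import *
go(((.4653,-.3693,.0975),tool(-82.2)))"
```

```text
time: 48.85
eef_pos: [0.4648, -0.3692, 0.0983]
tcp_rot: [0.998, 0.068, 0.001, -0.0]
contact_force: [0.6, -1.5, -2.2]
opening: 0.298
finger_force: 59.7
[0.0012, 0.0003, 0.0021, -0.0002, -0.0004, 0.0]
```

```bash
python3 -m handwheel '[[0,0,0.002,0,0,0,-1],[0,0,0.003,0,0,0,-1],[0,0,0.003,0,0,0,-1],[0,0,0.003,0,0,0,-0.3],[0,0,0.003,0,0,0,0],[0,0,0.003,0,0,0,0.4],[0,0,0.003,0,0,0,0.4],[0,0,0.003,0,0,0,0.4],[0,0,-0.1,0,0,0,0.4],[0,0,-0.22,0,0,0,0.4],[0,0,-0.35,0,0,0,0.4],[0,0,-0.35,0,0,0,0.4]]'
python3 - <<'E'
from h import *
R=tool(-7)
snap('scene','r.png',(150,260,270,350),5)
# above: beyond the rib: rib at .116 ; TCP behind it
go(((.50,-.2,.3),tool(-45)),((*tray(.16,0),.3),R),((*tray(.16,0),.1),R))
E
```

```text
time: 50.35
eef_pos: [0.4665, -0.3713, 0.2442]
tcp_rot: [0.998, 0.068, 0.004, 0.004]
contact_force: [0.5, -0.2, -0.9]
opening: 0.701
finger_force: 0.0
[0.144, -0.4092, -0.1488, 0.0014, -0.0008, -0.2067]
[0.5991, -0.9421, -0.1489, 0.0017, -0.0003, -0.4178]
[0.5972, -0.9438, 0.351, 0.0017, -0.0003, -0.4178]
```

View pics/r.png

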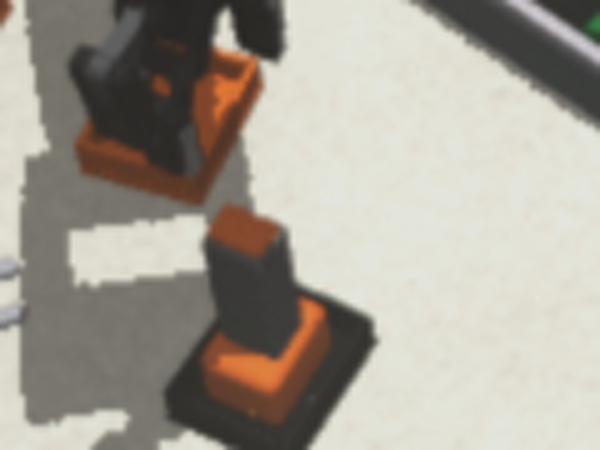

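The scanner stands in its dock at (265,320) as before. Now I'll go behind the handle, with the fingers closed, to shut the guard.

```bash
python3 -m handwheel '[[0.144,-0.409,-0.149,0,0,-0.2067,-1],[0.144,-0.409,-0.149,0,0,-0.2067,-1],[0.144,-0.409,-0.149,0,0,-0.2067,-1],[0.144,-0.409,-0.149,0,0,-0.2067,-1],[0.6,-0.942,-0.149,0,0,-0.4178,-1],[0.6,-0.942,-0.149,0,0,-0.4178,-1],[0.6,-0.942,-0.149,0,0,-0.4178,-1],[0.6,-0.942,-0.149,0,0,-0.4178,-1],[0.6,-0.942,-0.149,0,0,-0.4178,-1],[0.6,-0.942,-0.149,0,0,-0.4178,-1],[0.6,-0.942,-0.149,0,0,-0.4178,-1],[0.6,-0.942,-0.149,0,0,-0.4178,-1]]'
python3 - <<'E'
from meas import *
look('s')
R=tool(-7,12)
go(((*tray(.17,0),.3),R),((*tray(.17,0),.084),R))
E
```

```text
time: 51.9
eef_pos: [0.6505, 0.0354, 0.2974]
tcp_rot: [0.749, 0.662, 0.0, -0.001]
contact_force: [0.0, 0.9, -0.1]
opening: -0.004
finger_force: 0.0
top red 21 [-0.0362 -0.082 ]
top green 27 [ 0.0264 -0.1169]
top green 27 [ 0.0273 -0.1728]
top blue 25 [-0.0537  0.172 ]
top blue 31 [-0.0489  0.1174]
scene red 35 [-0.0257 -0.0217]
scene red 72 [-0.0291 -0.0799]
scene green 47 [ 0.0297 -0.1119]
scene green 52 [ 0.0306 -0.1672]
scene blue 15 [-0.0466  0.1758]
scene blue 81 [-0.0445  0.1161]
[0.0013, 0.0265, -0.005, 0.0666, -0.0005, -0.0005]
[0.0005, 0.0266, 0.535, 0.0666, -0.0005, -0.0005]
```

```bash
python3 -m handwheel '[[0.001,0.0265,0,0.0666,0,0,-1],[0.001,0.0265,0.1,0.0666,0,0,-1],[0.001,0.0265,0.2,0.0666,0,0,-1],[0.001,0.0265,0.32,0.0666,0,0,-1],[0.001,0.0265,0.44,0.0666,0,0,-1],[0.001,0.0265,0.52,0.0666,0,0,-1],[0.001,0.0265,0.535,0.0666,0,0,-1],[0.001,0.0265,0.535,0.0666,0,0,-1],[0.001,0.0265,0.535,0.0666,0,0,-1]]'
python3 - <<'E'
from h import *
s=monitor.get_state();print(intray(s['eef_pos']))
R=tool(-7,12)
go(((*tray(.13,0),.084),R),((*tray(-.07,0),.084),R),((*tray(-.082,0),.084),R))
E
```

```text
time: 53.12
eef_pos: [0.6633, 0.0357, 0.0866]
tcp_rot: [0.745, 0.659, -0.067, -0.077]
contact_force: [0.9, 0.5, 1.3]
opening: -0.003
finger_force: 0.0
[0.17178302 0.00128129]
[-0.0032, -0.101, 0.0276, 0.0014, -0.0006, 0.0]
[-0.0033, -0.5905, 0.1293, 0.0014, -0.0006, 0.0]
[-0.0034, -0.6199, 0.1354, 0.0014, -0.0006, 0.0]
```

```bash
python3 -m handwheel '[[-0.003,-0.04,0.015,0,0,0,-1],[-0.003,-0.085,0.024,0,0,0,-1],[-0.003,-0.12,0.031,0,0,0,-1],[-0.003,-0.16,0.04,0,0,0,-1],[-0.003,-0.21,0.05,0,0,0,-1],[-0.003,-0.26,0.06,0,0,0,-1],[-0.003,-0.31,0.071,0,0,0,-1],[-0.003,-0.36,0.081,0,0,0,-1],[-0.003,-0.41,0.092,0,0,0,-1],[-0.003,-0.46,0.102,0,0,0,-1],[-0.003,-0.505,0.112,0,0,0,-1],[-0.003,-0.54,0.119,0,0,0,-1]]'
python3 -m handwheel '[[0,-0.025,0.005,0,0,0,-1],[0,-0.045,0.01,0,0,0,-1],[0,-0.045,0.01,0,0,0,-1]]'
python3 - <<'E'
from h import *
s=monitor.get_state();print(intray(s['eef_pos']))
R=tool(-7,12)
go(((*tray(-.075,0),.084),R),((*tray(-.085,0),.084),R))
E
```

```text
time: 54.62
eef_pos: [0.4427, 0.0615, 0.0836]
tcp_rot: [0.745, 0.659, -0.068, -0.077]
contact_force: [2.1, -1.9, 0.1]
opening: -0.002
finger_force: 1.0
time: 55.0
eef_pos: [0.4229, 0.0644, 0.0819]
tcp_rot: [0.745, 0.659, -0.069, -0.079]
contact_force: [-0.6, 0.3, 0.4]
opening: 0.003
finger_force: 0.0
[-0.07025289  0.00044158]
[-0.0011, -0.0127, -0.0025, -0.0004, -0.0006, 0.0001]
[-0.0011, -0.0371, 0.0027, -0.0004, -0.0006, 0.0001]
```

Easing in until the stop shows as a rise in force.

```bash
python3 -m handwheel '[[0,-0.008,0,0,0,0,-1],[0,-0.016,0,0,0,0,-1],[0,-0.022,0.001,0,0,0,-1],[0,-0.022,0.001,0,0,0,-1],[0,-0.022,0.001,0,0,0,-1]]'
python3 - <<'E'
from h import *
s=monitor.get_state();print(intray(s['eef_pos']))
E
```

```text
time: 55.62
eef_pos: [0.4154, 0.0651, 0.0836]
tcp_rot: [0.745, 0.659, -0.068, -0.079]
contact_force: [2.8, -0.1, -2.2]
opening: -0.002
finger_force: 1.3
[-0.07782227  0.00021286]
```

```bash
python3 -m handwheel '[[0,-0.008,0.001,0,0,0,-1],[0,-0.016,0.003,0,0,0,-1],[0,-0.016,0.003,0,0,0,-1],[0,-0.016,0.003,0,0,0,-1]]'
python3 - <<'E'
from h import *
s=monitor.get_state();print(intray(s['eef_pos']))
E
```

```text
time: 56.12
eef_pos: [0.4148, 0.0651, 0.084]
tcp_rot: [0.746, 0.659, -0.062, -0.072]
contact_force: [17.2, 0.1, -14.4]
opening: -0.001
finger_force: 8.5
[-0.07841384  0.00018005]
```

The stop is reached. I'll back off, lift clear and check.

```bash
python3 -m handwheel '[[0,0.04,-0.01,0,0,0,-1],[0,0.08,-0.02,0,0,0,-1],[0,0.08,-0.15,0,0,0,-1],[0,0.08,-0.3,0,0,0,-1],[0,0.08,-0.45,0,0,0,-1],[-0.3,0.08,-0.45,0,0,0,-1],[-0.6,0.08,-0.45,0,0,0,-1],[-0.9,0.0,-0.45,0,0,0,-1],[-0.9,0.0,-0.45,0,0,0,-1],[-0.9,0.0,-0.45,0,0,0,-1],[-0.9,0.0,-0.45,0,0,0,-1],[-0.9,0.0,-0.45,0,0,0,-1]]'
python3 - <<'E'
from meas import *
snap('top','t0.png');snap('scene','t.png',None,1.4)
a=cv2.imread('pics/t0.png');h=cv2.cvtColor(a,cv2.COLOR_BGR2HSV)
m=(abs(h[...,0].astype(int)-110)<14)&(h[...,1]>110);m[:100]=0;m[230:]=0;m[:,:225]=0;m[:,345:]=0
q=(cast('top',m,.052)-T0)@np.c_[ex,ey];print(np.percentile(q,[0.5,99.5],0),monitor.get_state()['time'])
b=cv2.imread('pics/raw_a.png')
d=cv2.absdiff(a,b).max(2);d[100:230,225:345]=0;n,l,s,c=cv2.connectedComponentsWithStats((d>30).astype(np.uint8));print([(c[i].round(),s[i,4]) for i in range(1,n) if s[i,4]>15])
E
```

```text
time: 57.62
eef_pos: [0.4005, -0.2985, 0.259]
tcp_rot: [0.746, 0.657, -0.069, -0.08]
contact_force: [0.5, -0.2, 1.0]
opening: -0.001
finger_force: 0.0
[[-0.1088127  -0.18700982]
 [ 0.10756033  0.18648571]] 57.725
[(array([373., 207.]), np.int32(3669)), (array([385., 195.]), np.int32(81)), (array([413., 286.]), np.int32(8686)), (array([265., 294.]), np.int32(3215)), (array([314., 261.]), np.int32(49)), (array([525., 267.]), np.int32(37)), (array([320., 282.]), np.int32(225)), (array([318., 303.]), np.int32(41)), (array([318., 345.]), np.int32(18))]
```

View pics/t.png

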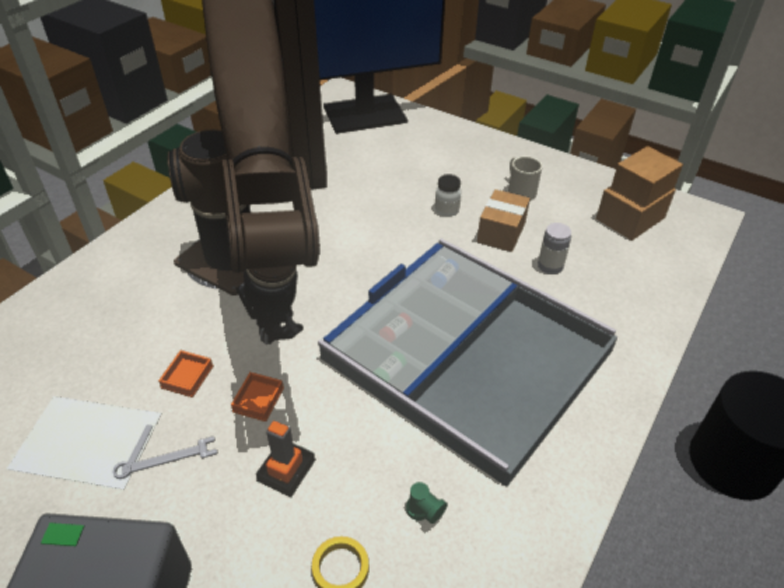

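The guard is fully shut, with its edges at ±108 mm. The three cylinders lie label-up under it at (443,270), (397,325) and (390,365). The scanner is in its dock at (285,458) and the bystanders are unmoved.

```bash
python3 -c "
from plant import ctrl
print(ctrl.sign_off())"
```

```text
the job is handed in; nothing more can be done
None
```

I handed the job in at about 58 s: red, green and blue were rolled label-up and each held under the scanner from about 8 cm for over two seconds, in that order (yellow is missing). The scanner is back in its dock, the guard is fully shut and nothing else on the desk was moved; the robot gives no read-out, so I couldn't confirm that the labels registered.

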